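# Tip the tube bin and scoop out the sample tubes

### The job

Gently tip the grey bin by its bar until the three sample tubes have rolled together against the low end wall, and let go of it there (it stays tipped). Then pick up the flat scoop, scoop the tubes out of that corner without your fingers touching them, and let them roll gently from low down into the steel tray. Finish with all three tubes in the tray and the scoop standing flat on the bench, and leave the other things on the bench undisturbed.

Things in the scene. Friction and masses are not known exactly. Their poses are not given: they have to be found in the camera images.
- stand: fixed aluminium stand of the tipping bin, base plate 270 x 200 x 10 mm. Origin under the plate's centre; z up, +x runs from the bar end to the hinge end of the bin. The hinge line runs along y at x = 125 mm, z = 30 mm
- bin (a joint): tilt of the bin on its stand, rad: 0 = level (start), grows as the bar end is lifted, stop at 0.6. A stiff hinge (1.5 N m of friction) holds the bin wherever it is left; lifting at the bar takes about 8 to 12 N. A tilt of about 0.36 is right
- low_corner (a point): mid-width point where the bin's inner floor meets the low end wall, 12 mm above the hinge line. Axes turn with the bin: x along the floor, out through that wall (floor spans x = 0 to -230 mm), y across, z square to the floor. Grey bin: inner width 155 mm, side walls 60 mm high. Low end wall leans out by 40 degrees for its first 24 mm (to x = 15, z = 18), then by 7 degrees up to z = 98 mm
- bin_bar (a point): middle of the round steel lifting bar at the other end of the bin: 12 mm diameter, 100 mm long along y, stubs at y = +-45 mm. In low_corner's axes it lies at x = -290, z = 35 mm. Gap of 50 mm between bar and bin wall (that wall is 30 mm high). Moves on a circle about the hinge; it can be lifted with the hand kept upright
- tube1: a white capped sample tube with a blue cap: a plain cylinder 112 mm long, 30 mm diameter, about 60 g, lying on its side, along its own y (cap at +y). Origin at the middle of its axis. It rolls once the floor slopes more than about 8 degrees. All three tubes are alike
- tube2: a white capped sample tube with a blue cap: a plain cylinder 112 mm long, 30 mm diameter, about 60 g, lying on its side, along its own y (cap at +y). Origin at the middle of its axis. It rolls once the floor slopes more than about 8 degrees. All three tubes are alike
- tube3: a white capped sample tube with a blue cap: a plain cylinder 112 mm long, 30 mm diameter, about 60 g, lying on its side, along its own y (cap at +y). Origin at the middle of its axis. It rolls once the floor slopes more than about 8 degrees. All three tubes are alike
- scoop: flat steel scoop, 0.25 kg, standing on its blade: flat blade 100 (x) x 70 (y) x 2.5 mm, no side walls, lip at x = +50 mm; back wall at x = -50 mm, 44 mm high; black handle rising behind it. Origin at the centre of the blade's underside, x towards the lip, z up. Tubes lie across the blade and stick out on both sides; three fit side by side
- scoop_grip (a point): grip point on the scoop's handle, at x = -92 mm, z = 138 mm in the scoop's frame: rectangular bar 18 mm thick (y) and 20 mm wide, leaning back (to -x) by 20 degrees from upright, from z = 30 mm to its top at z = 171 mm; to be pinched across y. Axes as the scoop's
- tray: open steel tray fixed to the bench, 220 (x) x 170 (y) x 45 mm high, wall and floor 4 mm. Origin under its centre, z up
- tube_rack: bystander: green rack block with six holes, 100 x 80 x 35 mm, origin under its centre
- reagent: bystander: amber bottle, 64 mm diameter, 140 mm high, origin under its centre
- beaker: bystander: white cup, 72 mm diameter, 90 mm high, origin under its centre
- tip_box: bystander: orange box 120 x 85 x 60 mm, origin under its centre
- jar: bystander: white jar, 68 mm diameter, 85 mm high, origin under its centre
- glove_box: bystander: cardboard box 120 x 230 x 75 mm, origin under its centre
Not all that is in view belongs to the job. Leave any purple look-alike of the tube3 alone. What is shaped like the tube2 but green is not meant.

How it is judged (in metres and radians):
On the way, in this order (a step that is already met when the one before it is completed fails the run):
1. the bin is tipped by at least 0.3 rad and let go, and all three tubes lie gathered against its low end wall (value of joint bin above 0.3 rad and contact force between the fingers and bin below 0.1 N and x of tube1 in the frame of low_corner between -0.1 and 0.05 m and linear speed of each of tube1, tube2, tube3 below 0.05 m/s and x of tube2 in the frame of low_corner between -0.1 and 0.05 m and x of tube3 in the frame of low_corner between -0.1 and 0.05 m), for 0.2 s.
2. tubes are lifted out of the corner lying in the scoop (((x of tube1 in the frame of scoop between -0.055 and 0.055 m and y of tube1 in the frame of scoop between -0.04 and 0.04 m and z of tube1 in the frame of scoop between 0.005 and 0.055 m and z of tube1 in the frame of low_corner above 0.06 m) or (x of tube2 in the frame of scoop between -0.055 and 0.055 m and y of tube2 in the frame of scoop between -0.04 and 0.04 m and z of tube2 in the frame of scoop between 0.005 and 0.055 m and z of tube2 in the frame of low_corner above 0.06 m) or (x of tube3 in the frame of scoop between -0.055 and 0.055 m and y of tube3 in the frame of scoop between -0.04 and 0.04 m and z of tube3 in the frame of scoop between 0.005 and 0.055 m and z of tube3 in the frame of low_corner above 0.06 m))), for 0.2 s.
At the end, for the whole second after the job is handed in: All three tubes lie at rest inside the tray (centre within its walls and less than 60 mm above the bench), and the scoop stands at rest with its blade flat on the bench (tilt under 0.1 rad, underside within 8 mm of the bench), released. The bin may stay tipped (x of tube1 in the frame of tray between -0.106 and 0.106 m and y of tube1 in the frame of tray between -0.081 and 0.081 m and z of each of tube1, tube2, tube3 in the frame of tray below 0.06 m and linear speed of each of tube1, tube2, tube3 below 0.05 m/s and x of tube2 in the frame of tray between -0.106 and 0.106 m and y of tube2 in the frame of tray between -0.081 and 0.081 m and x of tube3 in the frame of tray between -0.106 and 0.106 m and y of tube3 in the frame of tray between -0.081 and 0.081 m and height (world z) of scoop below 0.008 m and angle between scoop's own z axis and vertical below 0.1 rad and linear speed of scoop below 0.02 m/s); the robot touches nothing.
It fails at once if the fingers touch a tube (contact force between the fingers and tube1 above 0.3 N or contact force between the fingers and tube2 above 0.3 N or contact force between the fingers and tube3 above 0.3 N).
It fails at once if a tube is dropped from a height or flung (faster than 1.5 m/s) (linear speed of any of tube1, tube2, tube3 above 1.5 m/s).
It fails at once if a bystander is moved by more than 30 mm (distance of any of tube_rack, reagent, beaker, tip_box, jar, glove_box from where it was at the start of the episode above 0.03 m).
It also fails if it takes over 72 s, if anything falls off the work surface, if the arm or the gripper's body presses on something with over 40 N, if the wrist force passes 120 N, or if a joint passes its speed limit or range.

### The arm

A 6-joint arm with a two-finger parallel gripper is mounted at the origin on the work surface. World frame = base frame: x ahead of the robot, y to its left, z up, the work surface at z = 0. Lengths are in m, angles in degrees, forces in N, time in s.
With the tool pointing down it reaches from about 0.2 to 0.875 m from the base axis. Payload 3.4 kg.
Tool frame: the origin (TCP) lies between the finger pads; the fingertips stand arm.tip_reach ahead of it and the grasp point (between the pads) lies 6 mm ahead of it (arm.tip_reach is the distance from the TCP to the fingertips, in m); z points along the fingers, y is the line along which they close (so a half turn about z gives the same grasp; the last joint's range is limited). The gripper opens to 94 mm and grips with 3 to 60 N. Pads are 16 mm wide; open, the fingers measure 119 mm over their backs; the gripper's body (75 mm by 177 mm) begins 78 mm behind the grasp point.
Start: joints at [66.291, 15.808, 86.224, -0, 77.962, -6.933], TCP at [0.166, 0.551, 0.23] pointing down, gripper open.
Joint ranges: [-165.64, 165.64], [-43.16, 119.46], [12.63, 154.43], [-67.54, 247.53], [6.08, 155.33], [-154.97, 154.97]. Speed limits (degrees/s): [147.25, 147.25, 180, 180, 180, 180].

### API

Orientations are given as a 3x3 rotation matrix whose columns are the frame's x, y, z axes.
In Python, from rig import arm gives the robot as it stands.
- The arm moves only by the tool play_rows, never from a script. Its argument "series" is a list of rows, each an object of numbers: "tx", "ty", "tz": the shift along the world's x, y, z in mm; "ax", "ay", "az": the turn, a rotation vector about the world's x, y, z in degrees; "jaw": the closure, from 0 (fully open) to 1 (shut). A call has 1 to 8 rows; each row is the pose to reach, as a shift and turn from the pose commanded when the call began; what a row does not reach only later rows make up. A row lasts 1/8 s, in which the tool goes at most 62.5 mm and 10.7 degrees, less where a joint would pass 70% of its speed; a pose out of reach is approached as far as the arm can. A call with a gripper value outside its range is refused whole. The fingers move at their own pace and stop on an object; "newtons" is the grip in N (left out, the last holds). Time passes only in rows, so rows that repeat a pose let the fingers close. It gives the time, the measured TCP pose, the force, the opening and the grip force at its end, in the units of the state.
- arm.state(): the state, without advancing time (a new reading comes with each control period).
- arm.camera(name): name is "scene" or "top" or "wrist"; returns (picture, depth): 480x640x3 uint8, red, green, blue; 480x640 float32, m along the optical axis (not along the pixel's ray), 0 where there is no reading.
- arm.get_calibration(name): a dict with "intrinsics" (3x3 intrinsics, pixels), "world_to_cam" (4x4, takes a point from world to camera coordinates). Camera axes: x right, y down, z forward; pixel columns grow to the right and rows downward; lengths in m; the calibration is good to about 2 mm. A picture is of the moment at which its call begins: read the wrist's pose just before it. get_calibration takes no time and is no camera call; for the wrist camera it gives the pose at the moment of the call.
- arm.close_job(): hands the job in; it is judged then, once.
The state is a dict: "clock": time; "q": joint angles; "joint_velocities": joint speeds; "tau": joint torques, N m; "tcp_pos": TCP position; "eef_rot": TCP orientation; "ft_force": force on the tool from outside, world axes, zero at the start; "ft_torque": the same for the moment, N m; "opening": finger opening in m; "gripper_force": force on a finger pad.
Only numpy, scipy, OpenCV 4.12 (cv2) and the standard library are available. Lean on these libraries where they do the work, as an engineer would, in place of code of your own. Each camera call takes 0.05 s, during which the arm holds its last target. There are 200 camera calls.

## Working session

There is one attempt and no reset: what is moved stays moved. The work goes in short steps, Python scripts to look and compute and a tool call to move; the robot and the scene stay as the last step left them, time stands still between calls to the robot, and variables do not carry over. Pictures are saved under pics/ and viewed, at most 10 in all, crops included, and the job is handed in when it is done.

Besides the shell and the picture viewer there is one more tool, called after "Call:" as name(argument=value, ...) on one line, values as JSON. play_rows: Moves the arm, as the interface text tells. Its arguments: {"type":"object","properties":{"series":{"type":"array","items":{"type":"object","properties":{"tx":{"type":"number"},"ty":{"type":"number"},"tz":{"type":"number"},"ax":{"type":"number"},"ay":{"type":"number"},"az":{"type":"number"},"jaw":{"type":"number"}}}},"newtons":{"type":"number"}},"required":["series"]}

```bash
ls; mkdir -p pics; cat > h.py <<'E'
import numpy as np,cv2
from rig import arm
def snap(n,f):
    p,d=arm.camera(n); c=arm.get_calibration(n)
    cv2.imwrite(f'pics/{f}.png',p[:,:,::-1]); np.savez(f'/tmp/{f}.npz',p=p,d=d,K=c['intrinsics'],T=c['world_to_cam'])
def load(f):
    z=np.load(f'/tmp/{f}.npz'); return z['p'],z['d'],z['K'],z['T']
def cloud(f):
    p,d,K,T=load(f); v,u=np.mgrid[:480,:640]
    X=np.stack([(u-K[0,2])/K[0,0]*d,(v-K[1,2])/K[1,1]*d,d],-1)
    return p,(X-T[:3,3])@T[:3,:3],d>0
E
python3 - <<'E'
from h import *
for n in('scene','top'): snap(n,n+'0')
s=arm.state();print(s,arm.tip_reach)
a=cv2.imread('pics/scene0.png');b=cv2.imread('pics/top0.png')
for f in('scene0','top0'):
    p,P,ok=cloud(f);print(f,[(u,v,P[v,u].round(3).tolist()) for v in range(40,480,100) for u in range(40,640,140)])
E
```

```text
pics
{'clock': 0.1, 'q': array([ 6.62909461e+01,  1.58459470e+01,  8.62849197e+01, -2.07552364e-04,
        7.79633338e+01, -6.93388602e+00]), 'joint_velocities': array([-0.01926376, -0.11303887, -0.15977231, -0.03670205,  0.0392818 ,
        0.02147389]), 'tau': array([ 1.35714745e-03, -4.05453944e+01, -2.37780368e+01,  7.02904514e-02,
        2.97695375e-02, -3.29211696e-05]), 'tcp_pos': array([0.16578971, 0.55011131, 0.22969302]), 'eef_rot': array([[-9.57444829e-01,  2.88615602e-01, -6.57839375e-04],
       [ 2.88616286e-01,  9.57443664e-01, -1.50676772e-03],
       [ 1.94967468e-04, -1.63251012e-03, -9.99998648e-01]]), 'ft_force': array([-0.31775222,  0.15185648,  0.07784393]), 'ft_torque': array([ 0.02629861, -0.00231113, -0.00757117]), 'gripper_force': 0.0, 'opening': 0.09401985016247358} 0.025
scene0 [(40, 40, [-0.531, -1.194, 0.239]), (180, 40, [-0.56, -0.619, 0.203]), (320, 40, [-0.539, -0.009, 0.191]), (460, 40, [-1.847, 1.108, -0.52]), (600, 40, [-1.481, 1.921, -0.363]), (40, 140, [-0.52, -1.389, -0.265]), (180, 140, [-0.127, -0.614, -0.006]), (320, 140, [0.082, -0.055, 0.
[... 802 characters left out ...]
[0.778, 0.615, 0.199]), (180, 140, [0.847, 0.318, 0.001]), (320, 140, [0.85, -0.079, 0.001]), (460, 140, [0.853, -0.474, 0.001]), (600, 140, [1.109, -1.219, -0.742]), (40, 240, [0.556, 0.692, 0.005]), (180, 240, [0.554, 0.294, 0.039]), (320, 240, [0.565, -0.083, -0.008]), (460, 240, [0.556, -0.451, 0.076]), (600, 240, [0.691, -1.194, -0.739]), (40, 340, [0.283, 0.671, 0.001]), (180, 340, [0.288, 0.29, 0.008]), (320, 340, [0.292, -0.086, -0.004]), (460, 340, [0.296, -0.462, -0.001]), (600, 340, [0.303, -0.743, 0.202]), (40, 440, [0.138, 0.35, 0.634]), (180, 440, [0.027, 0.28, -0.003]), (320, 440, [0.036, -0.089, 0.018]), (460, 440, [0.038, -0.456, -0.001]), (600, 440, [0.043, -0.819, 0.003])]
```

View pics/top0.png

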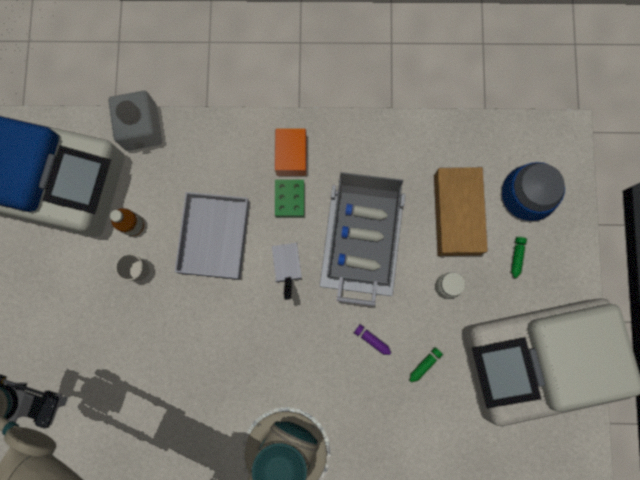

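View pics/scene0.png

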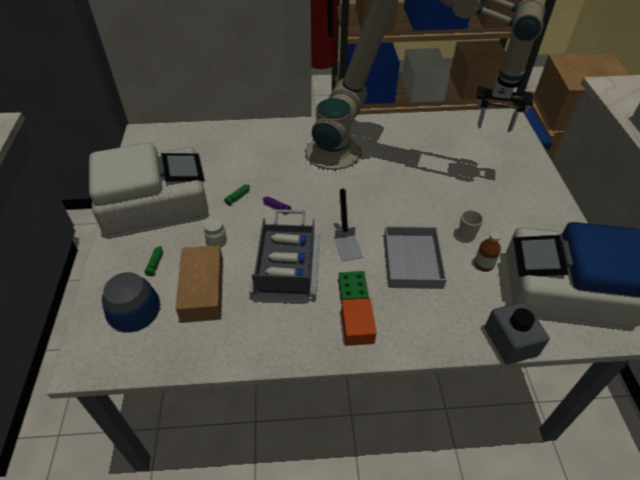

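The top view shows the bin at about (365,235) with its bar at (357,293). Three white tubes with blue caps lie in the bin at (365,212), (362,234) and (359,263). Purple at (373,340) and green at (425,365) and (518,257) are look-alikes outside the bin, so I leave them. The scoop is at (286,262) and the tray at (213,236). I'll confirm this in one enlarged crop.

```bash
cat >> h.py <<'E'
def ray(f,uv,z):
    p,d,K,T=load(f); uv=np.atleast_2d(uv).astype(float)
    r=np.c_[(uv-K[[0,1],[2,2]])/K[[0,1],[0,1]],np.ones(len(uv))]@T[:3,:3]; c=-T[:3,:3].T@T[:3,3]
    return c+r*((z-c[2])/r[:,2])[:,None]
E
python3 - <<'E'
from h import *
p,P,ok=cloud('top0')
a=cv2.imread('pics/top0.png')[165:315,170:420]
cv2.imwrite('pics/crop0.png',cv2.resize(a,None,fx=3.2,fy=3.2,interpolation=cv2.INTER_CUBIC))
Z=P[...,2]
def rect(m,name,n=1):
    m=cv2.morphologyEx(m.astype(np.uint8),cv2.MORPH_OPEN,np.ones((2,2)))
    c,_=cv2.findContours(m,0,2)
    for q in sorted(c,key=cv2.contourArea)[-n:]: 
        print(name,cv2.minAreaRect(q))
box=np.zeros(Z.shape,bool)
b=box.copy();b[165:310,318:410]=1; rect(b&(Z>.014),'bin')
b=box.copy();b[185:285,172:255]=1; rect(b&(Z>.012)|0,'tray')
hsv=cv2.cvtColor(p,cv2.COLOR_RGB2HSV)
b=box.copy();b[165:310,325:405]=1
rect(b&(hsv[...,1]>120)&(abs(hsv[...,0].astype(int)-112)<12),'caps',3)
b=box.copy();b[235:310,265:310]=1; rect(b&(p.max(2)<50),'handle'); 
g=p.astype(int); rect(b&(g[...,2]>g[...,0]+2)&(g[...,2]>80),'blade')
for v in range(272,310,2): print(v,g[v,357],P[v,357].round(3), g[v,286],P[v,286].round(3))
E
```

```text
bin ((363.64617919921875, 239.83078002929688), (73.67662811279297, 128.748046875), 7.125016689300537)
tray ((213.08470153808594, 235.70547485351562), (65.56306457519531, 83.06752014160156), 6.9529571533203125)
caps ((349.5, 210.0), (10.0, 5.0), 90.0)
caps ((345.5, 233.0), (10.0, 5.0), 90.0)
caps ((342.0, 260.0), (10.0, 6.0), 90.0)
handle ((288.5, 289.0), (20.0, 7.0), 90.0)
blade ((287.23358154296875, 263.002197265625), (34.82513427734375, 24.252042770385742), 82.40535736083984)
272 [90 93 96] [ 0.473 -0.183  0.04 ] [138 142 147] [0.474 0.009 0.001]
274 [92 93 97] [ 0.467 -0.183  0.047] [140 140 146] [0.468 0.009 0.008]
276 [92 95 99] [ 0.462 -0.183  0.037] [126 125 134] [0.463 0.009 0.005]
278 [90 94 94] [ 0.454 -0.182  0.073] [47 46 48] [0.454 0.005 0.051]
280 [69 68 71] [ 0.45  -0.183  0.051] [20 14 21] [0.446 0.004 0.073]
282 [122 125 126] [ 0.448 -0.185  0.011] [26 23 20] [0.44  0.002 0.088]
284 [145 148 152] [ 0.443 -0.185  0.007] [19 18 23] [0.433 0.    0.111]
286 [145 148 152] [ 0.438 -0.185  0.009] [3 3 2] [ 0.427 -0.001  0.124]
288 [146 149 150] [ 0.432 -0.185  0.008] [14 13 16] [ 0.42  -0.002  0.145]
290 [138 139 142] [ 0.427 -0.185  0.009] [17 17 19] [ 0.414 -0.004  0.163]
292 [133 130 124] [ 0.422 -0.185 -0.003] [16 17 17] [ 0.408 -0.004  0.174]
294 [142 139 132] [ 0.416 -0.185  0.005] [17 12 16] [ 0.404 -0.005  0.173]
296 [142 140 128] [ 0.411 -0.185  0.001] [14 13 22] [ 0.399 -0.004  0.167]
298 [130 129 122] [ 0.406 -0.185 -0.003] [30 32 32] [ 0.394 -0.004  0.169]
300 [115 117 119] [ 0.396 -0.181  0.081] [123 121 113] [ 0.398  0.008 -0.003]
302 [112 112 116] [ 0.391 -0.181  0.081] [147 143 134] [0.392 0.007 0.006]
304 [85 83 80] [ 0.39  -0.185 -0.001] [146 143 133] [0.387 0.007 0.003]
306 [126 123 115] [ 0.384 -0.185  0.001] [151 148 136] [0.382 0.007 0.008]
308 [149 146 135] [ 0.379 -0.185  0.005] [145 142 133] [ 0.377  0.007 -0.003]
```

View pics/crop0.png

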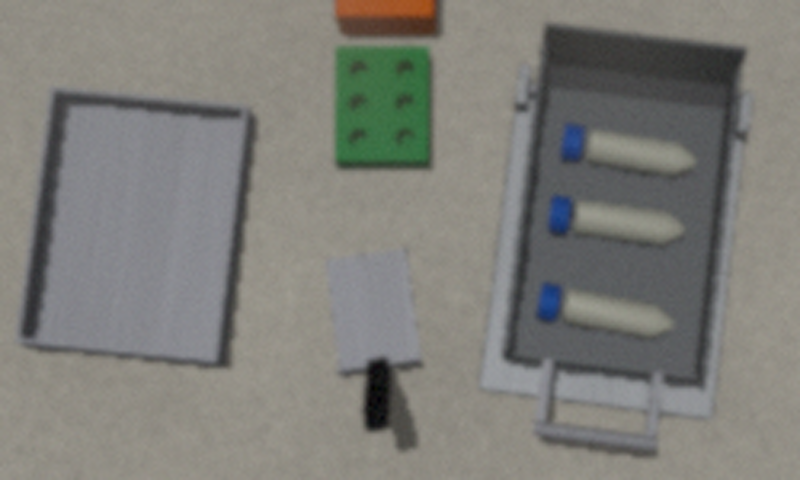

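The crop confirms the three white tubes with blue caps in the bin, the bar from (540,433) to (655,447), the scoop blade around (375,310), and the tray. I'll cast the corners onto planes at known heights.

```bash
python3 - <<'E'
from h import *
def R(c,z): return ray('top0',np.array(c)/3.2+[170,165]-.35,z)
def yaw(v): return np.degrees(np.arctan2(v[1],v[0]))
b=R([(540,433),(655,447)],.081); print('bar',b.mean(0).round(4),'yaw',yaw(b[0]-b[1])-90, np.linalg.norm(b[0]-b[1]))
w=R([(545,28),(745,48)],.14); print('rim',w.mean(0).round(4),yaw(w[0]-w[1])-90)
s=R([(483,388),(712,412)],.01); print('plate edge',s.mean(0).round(4),yaw(s[0]-s[1])-90)
t=R([(52,92),(255,108),(228,365),(22,345)],.045); print('tray',t.mean(0).round(4),yaw(t[0]-t[3]),yaw(t[1]-t[2]),np.linalg.norm(t[0]-t[3]),np.linalg.norm(t[0]-t[1]))
k=R([(328,257),(405,250),(420,362),(340,373)],.0025); print('scoop',k.round(4),k.mean(0).round(4),yaw(k[0]-k[3]),yaw(k[1]-k[2]))
p,P,ok=cloud('top0'); m=(P[...,2]>.155)&(p.max(2)<60); m[:,:265]=0;m[:,310:]=0;m[:270]=0;m[310:]=0
print('handle top',np.median(P[m],0),m.sum())
E
```

```text
bar [ 0.3904 -0.1796  0.081 ] yaw -6.286688158850083 0.0931100957838686
rim [ 0.7078 -0.2137  0.14  ] -5.393482227159993
plate edge [ 0.4277 -0.1828  0.01  ] -5.362503707995444
tray [0.567  0.2041 0.045 ] -4.020853068566276 -4.175935451028167 0.21664425504640533 0.1737006922221703
scoop [[ 0.5487  0.0488  0.0025]
 [ 0.5555 -0.0174  0.0025]
 [ 0.459  -0.0319  0.0025]
 [ 0.4488  0.0361  0.0025]] [0.503  0.0089 0.0025] 7.217953294453544 8.570911198820006
handle top [ 0.40377441 -0.00876405  0.17092956] 64
```

Call:
play_rows(series=[{"tx":17,"ty":-57,"az":-6},{"tx":35,"ty":-114,"az":-12},{"tx":52,"ty":-171,"az":-18},{"tx":70,"ty":-228,"az":-25},{"tx":88,"ty":-285,"az":-31},{"tx":105,"ty":-342,"az":-37},{"tx":122,"ty":-399,"az":-44},{"tx":140,"ty":-456,"az":-50,"jaw":0.55}])

```text
invalid input
```

Call:
play_rows(series=[{"tx":17,"ty":-55,"az":-6,"jaw":0.55},{"tx":34,"ty":-110,"az":-12,"jaw":0.55},{"tx":51,"ty":-165,"az":-18,"jaw":0.55},{"tx":68,"ty":-220,"az":-24,"jaw":0.55},{"tx":84,"ty":-274,"az":-29,"jaw":0.55},{"tx":84,"ty":-274,"az":-29,"jaw":0.55}])

```text
invalid input
```

```bash
python3 - <<'E'
from h import *
snap('wrist','w1'); s=arm.state(); print(s['clock'],s['tcp_pos'],s['eef_rot'].round(3),s['opening'],s['q'])
p,P,ok=cloud('w1')
for u in range(0,640,80): print(u,[P[v,u].round(3).tolist() for v in range(20,480,60)])
E
```

```text
0.15 [0.16581957 0.55018544 0.2298275 ] [[-0.957  0.289 -0.001]
 [ 0.289  0.957 -0.001]
 [ 0.    -0.001 -1.   ]] 0.09389567745212613 [ 6.62918812e+01  1.58392353e+01  8.62751884e+01 -1.30325608e-03
  7.79625798e+01 -6.93118439e+00]
0 [[-0.127, 0.294, -0.0], [-0.076, 0.266, 0.0], [-0.022, 0.235, 0.0], [0.037, 0.2, -0.001], [0.101, 0.164, -0.001], [0.114, 0.49, 0.314], [0.123, 0.497, 0.326], [0.129, 0.506, 0.338]]
80 [[-0.104, 0.371, -0.002], [-0.052, 0.346, -0.001], [0.004, 0.319, -0.0], [0.064, 0.288, -0.001], [0.129, 0.256, -0.0], [0.119, 0.509, 0.316], [0.128, 0.511, 0.326], [0.132, 0.52, 0.339]]
160 [[-0.079, 0.451, 0.001], [-0.028, 0.427, -0.001], [0.029, 0.403, -0.001], [0.101, 0.57, 0.383], [0.157, 0.348, -0.001], [0.23, 0.316, -0.002], [0.148, 0.505, 0.297], [0.137, 0.531, 0.338]]
240 [[-0.056, 0.528, -0.002], [-0.003, 0.509, -0.002], [0.055, 0.488, -0.001], [0.117, 0.465, 0.0], [0.185, 0.44, -0.001], [0.259, 0.413, -0.0], [0.34, 0.383, -0.0], [0.141, 0.544, 0.337]]
320 [[-0.032, 0.607, -0.0], [0.022, 0.59, -0.0], [0.08, 0.573, -0.001], [0.144, 0.553, -0.002], [0.212, 0.533, 0.001], [0.287, 0.51, 0.0], [0.371, 0.484, -0.001], [0.144, 0.556, 0.337]]
400 [[-0.008, 0.685, 0.0], [0.046, 0.672, -0.001], [0.106, 0.657, -0.0], [0.17, 0.642, -0.002], [0.24, 0.624, -0.0], [0.317, 0.606, -0.001], [0.401, 0.585, -0.001], [0.147, 0.569, 0.338]]
480 [[0.015, 0.763, -0.001], [0.071, 0.752, 0.0], [0.131, 0.742, -0.001], [0.197, 0.73, -0.003], [0.267, 0.716, 0.0], [0.346, 0.702, -0.001], [0.178, 0.597, 0.294], [0.151, 0.582, 0.338]]
560 [[0.038, 0.841, -0.001], [0.095, 0.834, -0.001], [0.156, 0.826, -0.001], [0.223, 0.818, -0.001], [0.296, 0.809, -0.001], [0.149, 0.61, 0.316], [0.157, 0.604, 0.324], [0.155, 0.594, 0.338]]
```

View pics/w1.png

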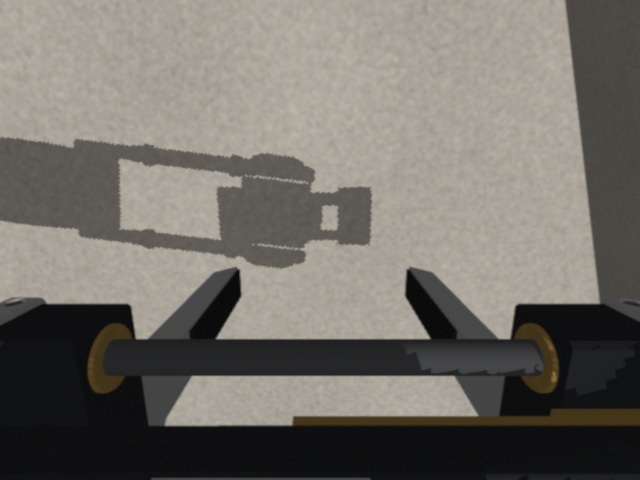

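The call was refused, so the arm hasn't moved and the picture shows only empty bench and the fingers. I'll send rows with every field filled in.

Call:
play_rows(series=[{"tx":17,"ty":-57,"tz":0,"ax":0,"ay":0,"az":-6,"jaw":0},{"tx":35,"ty":-114,"tz":0,"ax":0,"ay":0,"az":-12,"jaw":0},{"tx":52,"ty":-171,"tz":0,"ax":0,"ay":0,"az":-18,"jaw":0},{"tx":70,"ty":-228,"tz":0,"ax":0,"ay":0,"az":-25,"jaw":0},{"tx":88,"ty":-285,"tz":0,"ax":0,"ay":0,"az":-31,"jaw":0},{"tx":105,"ty":-342,"tz":0,"ax":0,"ay":0,"az":-37,"jaw":0},{"tx":122,"ty":-399,"tz":0,"ax":0,"ay":0,"az":-44,"jaw":0},{"tx":140,"ty":-456,"tz":0,"ax":0,"ay":0,"az":-50,"jaw":0.55}], newtons=40)

```text
clock: 1.15
tcp_pos: [0.306, 0.0929, 0.2306]
eef_rot: [[-0.392, 0.92, 0.001], [0.92, 0.392, 0.0], [-0.0, 0.001, -1.0]]
ft_force: [1.6, 0.4, -0.5]
opening: 0.0875
gripper_force: 0.0
```

Call:
play_rows(series=[{"tx":17,"ty":-55,"tz":0,"ax":0,"ay":0,"az":-6,"jaw":0.55},{"tx":34,"ty":-110,"tz":0,"ax":0,"ay":0,"az":-12,"jaw":0.55},{"tx":51,"ty":-165,"tz":0,"ax":0,"ay":0,"az":-18,"jaw":0.55},{"tx":68,"ty":-220,"tz":0,"ax":0,"ay":0,"az":-24,"jaw":0.55},{"tx":84,"ty":-274,"tz":0,"ax":0,"ay":0,"az":-29,"jaw":0.55},{"tx":84,"ty":-274,"tz":0,"ax":0,"ay":0,"az":-29,"jaw":0.55}])

```text
clock: 1.9
tcp_pos: [0.3909, -0.183, 0.23]
eef_rot: [[0.105, 0.994, -0.0], [0.994, -0.105, -0.001], [-0.001, 0.0, -1.0]]
ft_force: [-0.0, 0.6, 0.2]
opening: 0.0425
gripper_force: 0.0
```

```bash
python3 - <<'E'
from h import *
snap('wrist','w2'); s=arm.state(); print(s['clock'],s['tcp_pos'],s['eef_rot'].round(3),s['opening'],s['q'])
p,P,ok=cloud('w2')
Z=P[...,2]
m=(Z>.065)&(Z<.095)&(abs(P[...,0]-.39)<.03)&(abs(P[...,1]+.18)<.035)
q=P[m];print(m.sum(),np.median(q,0) if len(q) else 0); 
if len(q):
    f=np.polyfit(q[:,1],q[:,0],1); print(np.degrees(np.arctan(f[0])),np.polyval(f,-.18))
E
```

```text
1.95 [ 0.38990597 -0.18062889  0.22987335] [[ 0.103  0.995 -0.001]
 [ 0.995 -0.103  0.001]
 [ 0.001 -0.001 -1.   ]] 0.04228549283083764 [-3.41618667e+01  3.17255331e+00  1.02267132e+02  1.34659984e-02
  7.46566456e+01 -2.82367850e+01]
930 [ 0.39324165 -0.17784494  0.08135483]
6.34605156798935 0.3931499023933846
```

View pics/w2.png

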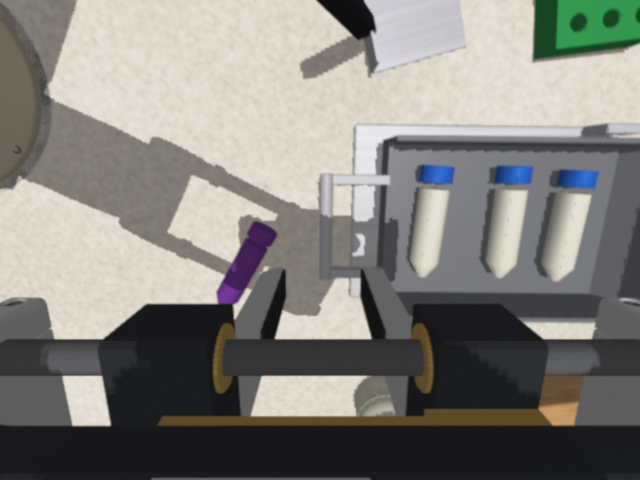

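The wrist view shows the bar at (326,225) with the hand centred on it, and the three white tubes at (433,222), (508,222) and (570,225). The purple look-alike is outside at (247,262). Next I lower the hand and grip the bar.

Call:
play_rows(series=[{"tx":3,"ty":1,"tz":-50,"ax":0,"ay":0,"az":0,"jaw":0.55},{"tx":3,"ty":1,"tz":-100,"ax":0,"ay":0,"az":0,"jaw":0.55},{"tx":3,"ty":1,"tz":-130,"ax":0,"ay":0,"az":0,"jaw":0.55},{"tx":3,"ty":1,"tz":-147,"ax":0,"ay":0,"az":0,"jaw":0.55},{"tx":3,"ty":1,"tz":-147,"ax":0,"ay":0,"az":0,"jaw":0.7},{"tx":3,"ty":1,"tz":-147,"ax":0,"ay":0,"az":0,"jaw":1},{"tx":3,"ty":1,"tz":-147,"ax":0,"ay":0,"az":0,"jaw":1},{"tx":3,"ty":1,"tz":-147,"ax":0,"ay":0,"az":0,"jaw":1}], newtons=40)

```text
clock: 2.95
tcp_pos: [0.3945, -0.1787, 0.0845]
eef_rot: [[0.101, 0.995, 0.004], [0.995, -0.101, -0.001], [-0.001, 0.004, -1.0]]
ft_force: [2.8, 1.4, 1.6]
opening: 0.011
gripper_force: 40.0
```

Call:
play_rows(series=[{"tx":1,"ty":0,"tz":7,"ax":0,"ay":0,"az":0,"jaw":1},{"tx":3,"ty":0,"tz":14,"ax":0,"ay":0,"az":0,"jaw":1},{"tx":4,"ty":0,"tz":21,"ax":0,"ay":0,"az":0,"jaw":1},{"tx":6,"ty":-1,"tz":29,"ax":0,"ay":0,"az":0,"jaw":1},{"tx":8,"ty":-1,"tz":36,"ax":0,"ay":0,"az":0,"jaw":1},{"tx":10,"ty":-1,"tz":43,"ax":0,"ay":0,"az":0,"jaw":1},{"tx":11,"ty":-1,"tz":46,"ax":0,"ay":0,"az":0,"jaw":1},{"tx":11,"ty":-1,"tz":48,"ax":0,"ay":0,"az":0,"jaw":1}])

```text
clock: 3.95
tcp_pos: [0.4058, -0.18, 0.1313]
eef_rot: [[0.102, 0.995, 0.004], [0.995, -0.102, -0.001], [-0.001, 0.004, -1.0]]
ft_force: [7.3, -0.8, -11.3]
opening: 0.0105
gripper_force: 40.0
```

Call:
play_rows(series=[{"tx":1,"ty":0,"tz":4,"ax":0,"ay":0,"az":0,"jaw":1},{"tx":4,"ty":0,"tz":10,"ax":0,"ay":0,"az":0,"jaw":1},{"tx":7,"ty":-1,"tz":17,"ax":0,"ay":0,"az":0,"jaw":1},{"tx":10,"ty":-1,"tz":24,"ax":0,"ay":0,"az":0,"jaw":1},{"tx":13,"ty":-2,"tz":31,"ax":0,"ay":0,"az":0,"jaw":1},{"tx":16,"ty":-2,"tz":38,"ax":0,"ay":0,"az":0,"jaw":1},{"tx":20,"ty":-2,"tz":45,"ax":0,"ay":0,"az":0,"jaw":1},{"tx":24,"ty":-3,"tz":52,"ax":0,"ay":0,"az":0,"jaw":1}])

```text
clock: 4.95
tcp_pos: [0.4278, -0.1826, 0.1826]
eef_rot: [[0.101, 0.995, -0.001], [0.995, -0.101, 0.0], [0.0, -0.001, -1.0]]
ft_force: [5.4, -2.1, -11.0]
opening: 0.0112
gripper_force: 40.0
```

Call:
play_rows(series=[{"tx":0,"ty":0,"tz":0,"ax":0,"ay":0,"az":0,"jaw":0.8},{"tx":0,"ty":0,"tz":0,"ax":0,"ay":0,"az":0,"jaw":0.55},{"tx":0,"ty":0,"tz":0,"ax":0,"ay":0,"az":0,"jaw":0.55},{"tx":0,"ty":0,"tz":20,"ax":0,"ay":0,"az":0,"jaw":0.55},{"tx":0,"ty":0,"tz":60,"ax":0,"ay":0,"az":0,"jaw":0.55},{"tx":0,"ty":0,"tz":110,"ax":0,"ay":0,"az":0,"jaw":0.55},{"tx":-20,"ty":40,"tz":130,"ax":0,"ay":0,"az":10,"jaw":0.55},{"tx":-40,"ty":90,"tz":130,"ax":0,"ay":0,"az":20,"jaw":0.55}])

```text
clock: 5.95
tcp_pos: [0.3884, -0.0923, 0.3154]
eef_rot: [[-0.249, 0.968, 0.004], [0.968, 0.249, -0.001], [-0.002, 0.003, -1.0]]
ft_force: [0.8, 1.0, -0.4]
opening: 0.0425
gripper_force: 0.0
```

```bash
python3 - <<'E'
from h import *
snap('top','top1'); snap('scene','scene1'); s=arm.state(); print(s['clock'],s['tcp_pos'],s['eef_rot'].round(3),s['q'].round(1))
p,P,ok=cloud('top1')
u=np.array([np.cos(np.radians(-6)),np.sin(np.radians(-6))])
m=np.zeros(ok.shape,bool); m[170:310,318:412]=1
g=p.astype(int)
hsv=cv2.cvtColor(p,cv2.COLOR_RGB2HSV)
w=m&(g[...,0]>g[...,2]+12)&(g.max(2)>90)&(P[...,2]>.03)
c=m&(hsv[...,1]>120)&(abs(hsv[...,0].astype(int)-112)<12)
for n,k in(('white',w),('cap',c)):
    q=P[k];print(n,k.sum(),q.min(0).round(3),q.max(0).round(3))
E
python3 -c "
import cv2
a=cv2.imread('pics/top1.png')[165:315,240:420];cv2.imwrite('pics/crop1.png',cv2.resize(a,None,fx=4,fy=4,interpolation=cv2.INTER_CUBIC))"
```

```text
6.05 [ 0.3854088  -0.08877083  0.31449854] [[-0.251  0.968  0.001]
 [ 0.968  0.251  0.002]
 [ 0.002  0.001 -1.   ]] [-23.2  -2.5  96.    0.1  86.5 -37.7]
white 1601 [ 0.314 -0.249  0.065] [ 0.692 -0.091  1.599]
cap 171 [ 0.314 -0.173  0.049] [ 0.702 -0.108  1.599]
```

View pics/crop1.png

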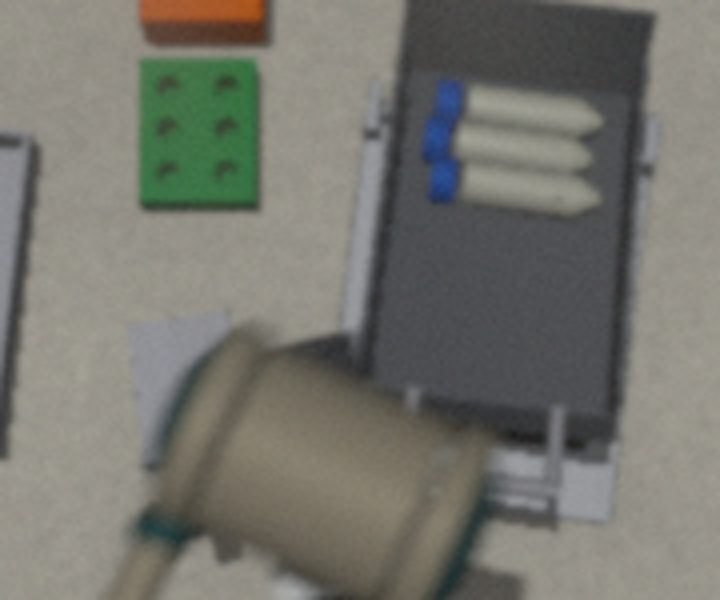

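The crop shows the three tubes together against the low end wall (caps at (450,98), (437,140) and (443,182)) and the bin still tipped after release. Next is the scoop.

Call:
play_rows(series=[{"tx":-5,"ty":20,"tz":10,"ax":0,"ay":0,"az":-10,"jaw":0.3},{"tx":-10,"ty":40,"tz":20,"ax":0,"ay":0,"az":-20,"jaw":0.3},{"tx":-20,"ty":60,"tz":20,"ax":0,"ay":0,"az":-30,"jaw":0.3},{"tx":-28,"ty":80,"tz":20,"ax":0,"ay":0,"az":-40,"jaw":0.3},{"tx":-28,"ty":90,"tz":20,"ax":0,"ay":0,"az":-50,"jaw":0.3},{"tx":-28,"ty":90,"tz":20,"ax":0,"ay":0,"az":-60,"jaw":0.3},{"tx":-28,"ty":90,"tz":20,"ax":0,"ay":0,"az":-70,"jaw":0.3},{"tx":-28,"ty":90,"tz":20,"ax":0,"ay":0,"az":-80,"jaw":0.3}])

```text
clock: 7.05
tcp_pos: [0.3601, -0.003, 0.3334]
eef_rot: [[0.915, 0.404, -0.0], [0.404, -0.915, -0.001], [-0.0, 0.001, -1.0]]
ft_force: [-0.3, 0.7, -0.1]
opening: 0.0658
gripper_force: 0.0
```

Call:
play_rows(series=[{"tx":0,"ty":0,"tz":0,"ax":0,"ay":0,"az":-8,"jaw":0.3},{"tx":0,"ty":0,"tz":0,"ax":0,"ay":0,"az":-16,"jaw":0.3},{"tx":0,"ty":0,"tz":0,"ax":0,"ay":0,"az":-16,"jaw":0.3}])

```text
clock: 7.42
tcp_pos: [0.3601, -0.0029, 0.3334]
eef_rot: [[0.99, 0.144, -0.0], [0.144, -0.99, -0.0], [-0.0, 0.0, -1.0]]
ft_force: [-0.1, 0.8, -0.8]
opening: 0.0655
gripper_force: 0.0
```

```bash
python3 - <<'E'
from h import *
s=arm.state();snap('wrist','w3'); print(s['clock'],s['tcp_pos'],s['eef_rot'].round(3),s['q'].round(1),s['opening'])
p,P,ok=cloud('w3');Z=P[...,2]
m=(p.max(2)<60)&(Z>.04)&(Z<.19)&(abs(P[...,0]-.42)<.06)&(abs(P[...,1])<.04)
q=P[m];print('handle',m.sum())
for a in np.arange(.05,.18,.02):
    t=q[abs(q[:,2]-a)<.01]
    if len(t)>3: print(a,np.median(t,0).round(4),t[:,1].min().round(4),t[:,1].max().round(4))
g=p.astype(int);b=(g[...,2]>g[...,0]+1)&(g.max(2)>110)&(Z>-.01)&(Z<.02)&(abs(P[...,0]-.5)<.08)&(abs(P[...,1]-.01)<.06)
b=cv2.morphologyEx(b.astype(np.uint8),cv2.MORPH_OPEN,np.ones((5,5)))
c=max(cv2.findContours(b,0,2)[0],key=cv2.contourArea);r=cv2.minAreaRect(c);k=cv2.boxPoints(r)
W=ray('w3',k,.0025);print(k.round(),W.round(4),W.mean(0))
for i in range(4): e=W[i]-W[i-1];print(np.linalg.norm(e),np.degrees(np.arctan2(e[1],e[0])))
E
```

```text
7.425 [ 0.36009116 -0.00289347  0.33344669] [[ 0.99   0.144 -0.   ]
 [ 0.144 -0.99  -0.   ]
 [-0.     0.    -1.   ]] [-11.5  -6.1  96.6  -0.   89.5  70.2] 0.06547546185027814
handle 969
0.05 [0.4539 0.0012 0.0513] -0.0076 0.0084
0.07 [ 4.472e-01 -1.000e-04  7.040e-02] -0.0078 0.0082
0.09000000000000001 [ 0.44   -0.0012  0.0903] -0.0092 0.006
0.11000000000000001 [ 0.4328 -0.0027  0.1102] -0.0105 0.0051
0.13 [ 0.4256 -0.0035  0.1299] -0.0118 0.0043
0.15000000000000002 [ 0.4183 -0.0049  0.1501] -0.014 0.0033
0.17000000000000004 [ 0.4047 -0.0071  0.1702] -0.0165 0.0023
[[305. 138.]
 [305.  64.]
 [354.  64.]
 [354. 138.]] [[ 0.4531  0.0353  0.0025]
 [ 0.5461  0.0477  0.0025]
 [ 0.5555 -0.0165  0.0025]
 [ 0.4629 -0.0321  0.0025]] [0.50438706 0.00860998 0.0025    ]
0.06815064099725057 98.3189683346764
0.09384404117931834 7.597523955927581
0.06489200261459382 -81.67415887288308
0.09386736809945026 -170.4131309912566
```

View pics/w3.png

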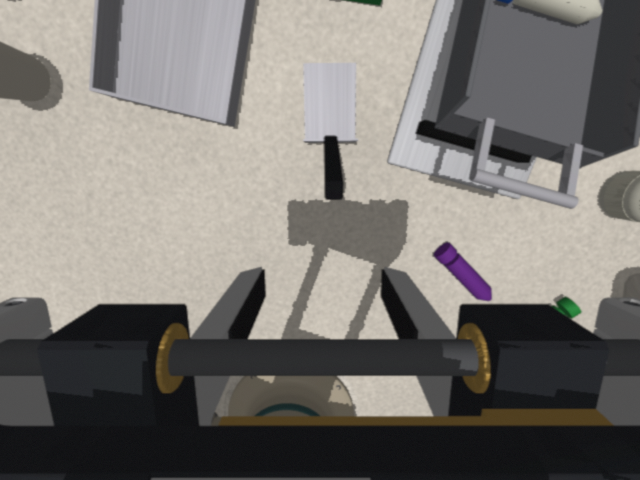

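The wrist view shows the scoop with its blade at (330,100) and handle at (333,170), already lined up with the hand's yaw. Next I tilt 20° to follow the handle and grip it.

Call:
play_rows(series=[{"tx":10,"ty":-2,"tz":-45,"ax":1.5,"ay":-9.9,"az":0,"jaw":0.3},{"tx":20,"ty":-4,"tz":-90,"ax":2.9,"ay":-19.8,"az":0,"jaw":0.3},{"tx":27,"ty":-6,"tz":-124,"ax":2.9,"ay":-19.8,"az":0,"jaw":0.3},{"tx":36,"ty":-4,"tz":-150,"ax":2.9,"ay":-19.8,"az":0,"jaw":0.3},{"tx":46,"ty":-3,"tz":-177,"ax":2.9,"ay":-19.8,"az":0,"jaw":0.3},{"tx":51,"ty":-2,"tz":-190,"ax":2.9,"ay":-19.8,"az":0,"jaw":0.5},{"tx":51,"ty":-2,"tz":-190,"ax":2.9,"ay":-19.8,"az":0,"jaw":1},{"tx":51,"ty":-2,"tz":-190,"ax":2.9,"ay":-19.8,"az":0,"jaw":1}], newtons=60)

```text
clock: 8.48
tcp_pos: [0.4113, -0.0047, 0.144]
eef_rot: [[0.93, 0.144, 0.339], [0.135, -0.99, 0.049], [0.343, 0.0, -0.939]]
ft_force: [-0.2, -0.4, -0.3]
opening: 0.0394
gripper_force: 0.0
```

Call:
play_rows(series=[{"tx":0,"ty":0,"tz":0,"ax":0,"ay":0,"az":0,"jaw":1},{"tx":0,"ty":0,"tz":0,"ax":0,"ay":0,"az":0,"jaw":1}])

```text
clock: 8.72
tcp_pos: [0.4112, -0.0046, 0.1441]
eef_rot: [[0.93, 0.143, 0.34], [0.135, -0.99, 0.049], [0.343, 0.0, -0.939]]
ft_force: [-0.2, -0.0, -0.0]
opening: 0.0191
gripper_force: 0.2
```

```bash
cat > g.py <<'E'
from h import *
from scipy.spatial.transform import Rotation as Ro
def fr(R,t): M=np.eye(4);M[:3,:3]=R;M[:3,3]=t;return M
BY=-6.1
def corner(th,bar=(.3935,-.1788)):
    u=np.array([np.cos(np.radians(BY)),np.sin(np.radians(BY)),0])
    hinge=np.array([*bar,.03])+.29*u
    R=Ro.from_euler('z',BY,degrees=True)*Ro.from_euler('y',th)
    return fr(R.as_matrix(),hinge+R.apply([0,0,.012]))
E
python3 - <<'E'
from g import *
p,P,ok=cloud('w3')
C=corner(.355); print(C.round(4))
L=(P-C[:3,3])@C[:3,:3]
m=(L[...,0]>-.21)&(L[...,0]<-.11)&(abs(L[...,1])<.06)&(abs(L[...,2])<.02)
q=L[m];f=np.linalg.lstsq(np.c_[q[:,:2],np.ones(len(q))],q[:,2],rcond=None)[0];print(m.sum(),f, 'theta corr',-f[0])
# bar
m=(abs(L[...,0]+.29)<.02)&(abs(L[...,2]-.035)<.02)&(abs(L[...,1])<.038);print('bar',m.sum(),np.median(L[m],0),L[m].min(0),L[m].max(0))
print('side walls', [ (L[...,1][(abs(L[...,0]+.1)<.05)&(L[...,2]>.03)&(L[...,2]<.07)&(s*L[...,1]>.05)&(abs(L[...,1])<.1)]).round(3)[:2000:200] for s in(1,-1)])
for a,b in (((437,98),(603,120)),((424,140),(592,157)),((430,182),(601,197))):
    W=ray('top1',np.array([a,b])/4+[240,165]-.35,.065); 
    print('tube', ((W-C[:3,3])@C[:3,:3]).round(4).tolist())
E
```

```text
[[ 0.9323  0.1063  0.3456  0.686 ]
 [-0.0996  0.9943 -0.0369 -0.2101]
 [-0.3476  0.      0.9376  0.0413]
 [ 0.      0.      0.      1.    ]]
8477 [ 3.14834750e-03  3.03172208e-03 -1.82033427e-05] theta corr -0.0031483475030611007
bar 1071 [-2.90751803e-01  1.93158964e-04  3.89383520e-02] [-0.29500945 -0.0379416   0.03107389] [-0.28290466  0.03795913  0.04185088]
side walls [array([0.081, 0.081]), array([-0.079, -0.078, -0.08 , -0.078, -0.078, -0.079, -0.078])]
tube [[-0.007, 0.0509, 0.0227], [-0.0091, -0.0609, 0.0219]]
tube [[-0.0348, 0.0564, 0.0124], [-0.0335, -0.0562, 0.0129]]
tube [[-0.061, 0.0492, 0.0027], [-0.0582, -0.0648, 0.0038]]
```

Call:
play_rows(series=[{"tx":0,"ty":0,"tz":0,"ax":0,"ay":0,"az":0,"jaw":1},{"tx":0,"ty":0,"tz":0,"ax":0,"ay":0,"az":0,"jaw":1}])

```text
clock: 8.98
tcp_pos: [0.4112, -0.0047, 0.1441]
eef_rot: [[0.93, 0.143, 0.34], [0.135, -0.99, 0.049], [0.343, 0.0, -0.939]]
ft_force: [-2.7, -1.0, 5.9]
opening: 0.0177
gripper_force: 60.0
```

```bash
cat >> g.py <<'E'
R0=np.array([[.93,.143,.34],[.135,-.99,.049],[.343,0,-.939]]);R0=Ro.from_matrix(R0).as_matrix()
T0=fr(R0,[.4112,-.0046,.1441])
Rs=Ro.from_euler('z',8.26,degrees=True).as_matrix()
S0=fr(Rs,np.array([.413,-.0044,.138])-Rs@[-.092,0,.138])
G=np.linalg.inv(S0)@T0   # tcp in scoop frame
TH=.352
def scoop_in(F,lx,lz,pitch,y=0,yaw=0):
    "scoop pose, lip bottom at (lx,y,lz) of frame F; pitch deg, + = lip down"
    R=Ro.from_euler('z',yaw,degrees=True)*Ro.from_euler('y',pitch,degrees=True)
    return F@fr(R.as_matrix(),np.array([lx,y,lz])-R.apply([.05,0,0]))
def rel(cur,tgt):
    return ((tgt[:3,3]-cur[:3,3])*1e3).round(1), np.degrees(Ro.from_matrix(tgt[:3,:3]@cur[:3,:3].T).as_rotvec()).round(2)
E
python3 - <<'E'
from g import *
C=corner(TH); prev=T0
for n,a in dict(A=(-.095,.04,0),B=(-.092,.001,0),B1=(-.05,0,0),Cc=(0,0,0)).items():
    t=scoop_in(C,a[0],a[1],a[2],-.004)@G; print(n,t[:3,3].round(4),*rel(prev,t)); prev=t
E
```

```text
A [ 0.5258 -0.1969  0.2964] [ 114.6 -192.3  152.3] [ -0.38  20.22 -14.21]
B [ 0.5152 -0.1958  0.2588] [-10.6   1.1 -37.6] [0. 0. 0.]
B1 [ 0.5541 -0.1999  0.2433] [ 38.9  -4.2 -15.4] [0. 0. 0.]
Cc [ 0.6007 -0.2049  0.2261] [ 46.7  -5.  -17.2] [0. 0. 0.]
```

Call:
play_rows(series=[{"tx":0,"ty":0,"tz":30,"ax":0,"ay":0,"az":0,"jaw":1},{"tx":0,"ty":0,"tz":85,"ax":0,"ay":0,"az":0,"jaw":1},{"tx":0,"ty":0,"tz":145,"ax":0,"ay":0,"az":0,"jaw":1},{"tx":0,"ty":0,"tz":200,"ax":0,"ay":0,"az":0,"jaw":1},{"tx":20,"ty":-30,"tz":235,"ax":0,"ay":4,"az":-3,"jaw":1},{"tx":50,"ty":-80,"tz":235,"ax":-0.1,"ay":9,"az":-6.3,"jaw":1},{"tx":80,"ty":-130,"tz":235,"ax":-0.2,"ay":14,"az":-10,"jaw":1},{"tx":105,"ty":-175,"tz":235,"ax":-0.4,"ay":20.2,"az":-14.2,"jaw":1}])

```text
clock: 9.98
tcp_pos: [0.5164, -0.181, 0.3779]
eef_rot: [[0.994, -0.11, -0.006], [-0.11, -0.994, 0.001], [-0.006, 0.0, -1.0]]
ft_force: [0.1, -0.1, -2.0]
opening: 0.0178
gripper_force: 60.0
```

```bash
python3 - <<'E'
from g import *
s=arm.state();snap('wrist','w4'); print(s['clock'],s['tcp_pos'],s['opening'])
cur=fr(s['eef_rot'],s['tcp_pos']);C=corner(TH)
for a in ((-.095,.04),(-.092,.001)): print(rel(cur,scoop_in(C,*a,0,-.004)@G))
# check scoop in hand: blade plane in scoop frame
p,P,ok=cloud('w4');S=cur@np.linalg.inv(G);L=(P-S[:3,3])@S[:3,:3]
m=(abs(L[...,2]-.0025)<.015)&(abs(L[...,0])<.06)&(abs(L[...,1])<.05);q=L[m]
print(m.sum(),q.min(0),q.max(0)); i=q[abs(q[:,1])<.03]; print(np.polyfit(i[:,0],i[:,2],1))
E
```

```text
9.975 [ 0.51642051 -0.1810166   0.37792845] 0.017815391376008786
(array([  9.3, -15.9, -81.5]), array([-0.04, -0.26,  0.18]))
(array([  -1.2,  -14.8, -119.2]), array([-0.04, -0.26,  0.18]))
7045 [-0.04367883 -0.04243856 -0.00345546] [0.0578483  0.0276633  0.01419023]
[-0.01308406 -0.00061506]
```

View pics/w4.png

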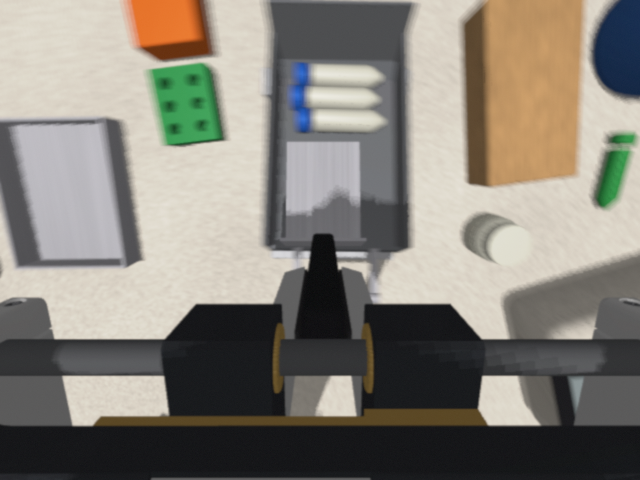

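The wrist view shows the scoop blade at (323,190) entering above the bin with the three tubes ahead at (340,75–120). The arm was still moving, so I'll settle at the hover and recheck.

Call:
play_rows(series=[{"tx":9,"ty":-17,"tz":-30,"ax":0,"ay":0,"az":0,"jaw":1},{"tx":9,"ty":-17,"tz":-60,"ax":0,"ay":0,"az":0,"jaw":1},{"tx":9,"ty":-17,"tz":-82,"ax":0,"ay":0,"az":0,"jaw":1},{"tx":9,"ty":-17,"tz":-82,"ax":0,"ay":0,"az":0,"jaw":1},{"tx":9,"ty":-17,"tz":-82,"ax":0,"ay":0,"az":0,"jaw":1}])

```text
clock: 10.65
tcp_pos: [0.5253, -0.1964, 0.2971]
eef_rot: [[0.994, -0.106, -0.002], [-0.106, -0.994, 0.0], [-0.002, 0.0, -1.0]]
ft_force: [-0.0, 1.3, -1.5]
opening: 0.0178
gripper_force: 60.0
```

```bash
cat > chk.py <<'E'
from g import *
import sys
n=sys.argv[1]
s=arm.state();snap('wrist',n); print(s['clock'],s['tcp_pos'].round(4),s['opening'],s['ft_force'].round(1))
cur=fr(s['eef_rot'],s['tcp_pos']);C=corner(TH)
p,P,ok=cloud(n);S=cur@np.linalg.inv(G);L=(P-S[:3,3])@S[:3,:3]
m=(abs(L[...,2]-.0025)<.008)&(abs(L[...,0])<.06)&(abs(L[...,1])<.05);q=L[m]
print('blade',m.sum(),q.min(0).round(4),q.max(0).round(4)); i=q[abs(q[:,1])<.03]; print(np.polyfit(i[:,0],i[:,2],1).round(4))
Q=np.linalg.inv(C)@S; print('lip in corner',(Q@[.05,0,0,1]).round(4),'euler',Ro.from_matrix(Q[:3,:3]).as_euler('ZYX',degrees=True).round(2))
Lc=(P-C[:3,3])@C[:3,:3]; hsv=cv2.cvtColor(p,cv2.COLOR_RGB2HSV)
for nm,k in (('cap',(hsv[...,1]>120)&(abs(hsv[...,0].astype(int)-112)<12)),('white',(p.min(2)>110)&(p[...,0].astype(int)>p[...,2].astype(int)+12))):
    k=k&(Lc[...,0]>-.15)&(Lc[...,0]<.04)&(abs(Lc[...,1])<.075)&(Lc[...,2]>.005)&(Lc[...,2]<.12)
    if k.sum()>20: print(nm,k.sum(),np.percentile(Lc[k],[1,50,99],axis=0).round(3).tolist(),'in scoop',np.percentile(L[k],[1,50,99],axis=0).round(3).tolist())
E
python3 chk.py w5
```

```text
10.65 [ 0.5253 -0.1964  0.2971] 0.01777599826571417 [-0.   1.3 -1.5]
blade 6965 [-0.0511 -0.0352  0.0004] [0.0504 0.035  0.0105]
[0.0032 0.003 ]
lip in corner [-0.0957 -0.0035  0.0404  1.    ] euler [ 0.01 -0.    0.01]
cap 1498 [[-0.079, 0.032, 0.007], [-0.039, 0.042, 0.029], [0.006, 0.055, 0.033]] in scoop [[0.067, 0.036, -0.033], [0.106, 0.046, -0.012], [0.151, 0.059, -0.008]]
white 4429 [[-0.078, -0.059, 0.016], [-0.043, -0.015, 0.026], [0.003, 0.03, 0.032]] in scoop [[0.067, -0.056, -0.024], [0.102, -0.012, -0.015], [0.149, 0.034, -0.009]]
```

```bash
python3 - <<'E'
from g import *
s=arm.state();cur=fr(s['eef_rot'],s['tcp_pos']);C=corner(TH)
for a in ((-.093,.002,1.5),(-.092,-.001,1.5),(-.045,-.001,1.5)): 
    t=scoop_in(C,*a,-.004)@G; print(a,rel(cur,t))
cur=t
for x in(-.03,-.015,0,.002):t=scoop_in(C,x,-.001,1.5,-.004)@G; print(x,rel(cur,t))
E
```

```text
(-0.093, 0.002, 1.5) (array([ -6. ,   0.3, -35.3]), array([ 0.18,  1.55, -0.01]))
(-0.092, -0.001, 1.5) (array([ -6.1,   0.3, -38.5]), array([ 0.18,  1.55, -0.01]))
(-0.045, -0.001, 1.5) (array([ 37.7,  -4.4, -54.7]), array([ 0.18,  1.55, -0.01]))
-0.03 (array([14. , -1.5, -5.2]), array([0., 0., 0.]))
-0.015 (array([ 28. ,  -3. , -10.3]), array([0., 0., 0.]))
0 (array([ 42. ,  -4.5, -15.5]), array([0., 0., 0.]))
0.002 (array([ 43.9,  -4.7, -16.2]), array([0., 0., 0.]))
```

Call:
play_rows(series=[{"tx":-3,"ty":0.2,"tz":-20,"ax":0.1,"ay":0.8,"az":0,"jaw":1},{"tx":-6,"ty":0.3,"tz":-33,"ax":0.2,"ay":1.5,"az":0,"jaw":1},{"tx":-6,"ty":0.3,"tz":-38,"ax":0.2,"ay":1.5,"az":0,"jaw":1},{"tx":1,"ty":0,"tz":-41,"ax":0.2,"ay":1.5,"az":0,"jaw":1},{"tx":10,"ty":-1.5,"tz":-44.5,"ax":0.2,"ay":1.5,"az":0,"jaw":1},{"tx":19,"ty":-2.5,"tz":-48,"ax":0.2,"ay":1.5,"az":0,"jaw":1},{"tx":28,"ty":-3.5,"tz":-51,"ax":0.2,"ay":1.5,"az":0,"jaw":1},{"tx":37.5,"ty":-4.5,"tz":-54.5,"ax":0.2,"ay":1.5,"az":0,"jaw":1}])

```text
clock: 11.7
tcp_pos: [0.5638, -0.2015, 0.2428]
eef_rot: [[0.994, -0.107, -0.027], [-0.107, -0.994, 0.003], [-0.027, 0.0, -1.0]]
ft_force: [-1.1, -0.3, 4.6]
opening: 0.0174
gripper_force: 60.0
```

```bash
python3 chk.py w6
```

```text
11.7 [ 0.5638 -0.2015  0.2428] 0.017424856995194096 [-1.1 -0.3  4.6]
blade 8497 [-0.0598 -0.05   -0.0055] [0.06   0.05   0.0105]
[0.0327 0.0022]
lip in corner [-4.43e-02 -4.60e-03 -7.00e-04  1.00e+00] euler [-0.01  1.44  0.  ]
cap 1972 [[-0.075, 0.033, 0.01], [-0.039, 0.042, 0.031], [0.008, 0.055, 0.042]] in scoop [[0.019, 0.037, 0.011], [0.055, 0.047, 0.032], [0.102, 0.06, 0.043]]
white 3918 [[-0.074, -0.059, 0.018], [-0.043, -0.014, 0.029], [0.007, 0.031, 0.04]] in scoop [[0.02, -0.055, 0.019], [0.05, -0.01, 0.03], [0.1, 0.036, 0.041]]
```

Call:
play_rows(series=[{"tx":6,"ty":-0.5,"tz":-2,"ax":0,"ay":0,"az":0,"jaw":1},{"tx":12,"ty":-1,"tz":-4.2,"ax":0,"ay":0,"az":0,"jaw":1},{"tx":18,"ty":-2,"tz":-6.4,"ax":0,"ay":0,"az":0,"jaw":1},{"tx":24,"ty":-2.5,"tz":-8.6,"ax":0,"ay":0,"az":0,"jaw":1},{"tx":30,"ty":-3,"tz":-10.8,"ax":0,"ay":0,"az":0,"jaw":1},{"tx":36,"ty":-4,"tz":-13,"ax":0,"ay":0,"az":0,"jaw":1},{"tx":42,"ty":-4.5,"tz":-15.3,"ax":0,"ay":0,"az":0,"jaw":1},{"tx":42,"ty":-4.5,"tz":-15.3,"ax":0,"ay":0,"az":0,"jaw":1}])

```text
clock: 12.75
tcp_pos: [0.6061, -0.206, 0.2273]
eef_rot: [[0.994, -0.107, -0.025], [-0.107, -0.994, 0.003], [-0.026, 0.0, -1.0]]
ft_force: [0.9, -1.0, 4.2]
opening: 0.0175
gripper_force: 60.0
```

```bash
python3 chk.py w7; python3 - <<'E'
from g import *
s=arm.state();cur=fr(s['eef_rot'],s['tcp_pos']);C=corner(TH)
for a in ((.001,.001,0),(.006,.008,-4),(.010,.0135,-7),(.0135,.019,-10),(.014,.027,-14.5),(.0145,.035,-19.5),(.015,.043,-24),(.015,.053,-29)):
    t=scoop_in(C,*a,-.004)@G; print(a,*rel(cur,t))
E
```

```text
12.75 [ 0.6061 -0.206   0.2273] 0.017513540301765492 [ 0.9 -1.   4.2]
blade 5202 [-0.0596 -0.05   -0.0054] [0.0589 0.05   0.0105]
[0.0877 0.0043]
lip in corner [ 1.2e-03 -4.5e-03 -4.0e-04  1.0e+00] euler [-0.01  1.37  0.01]
cap 1778 [[-0.058, 0.033, 0.013], [-0.032, 0.043, 0.034], [0.008, 0.055, 0.056]] in scoop [[-0.01, 0.037, 0.013], [0.016, 0.047, 0.033], [0.056, 0.06, 0.056]]
white 3590 [[-0.057, -0.059, 0.021], [-0.034, -0.014, 0.036], [0.006, 0.031, 0.055]] in scoop [[-0.009, -0.055, 0.02], [0.014, -0.009, 0.036], [0.055, 0.035, 0.054]]
(0.001, 0.001, 0) [-4.1  0.9 -0.6] [-0.15 -1.35  0.01]
(0.006, 0.008, -4) [-9.6  1.5 -2.2] [-0.58 -5.33  0.01]
(0.01, 0.0135, -7) [-13.2   1.9  -3.8] [-0.9  -8.31  0.01]
(0.0135, 0.019, -10) [-16.9   2.3  -5.6] [-1.22e+00 -1.13e+01  1.00e-02]
(0.014, 0.027, -14.5) [-26.3   3.3  -7.9] [-1.700e+00 -1.577e+01  1.000e-02]
(0.0145, 0.035, -19.5) [-36.3   4.4 -12.4] [-2.230e+00 -2.074e+01  1.000e-02]
(0.015, 0.043, -24) [-44.    5.2 -16.7] [-2.710e+00 -2.522e+01  1.000e-02]
(0.015, 0.053, -29) [-51.7   6.  -21.2] [-3.240e+00 -3.019e+01  1.000e-02]
```

View pics/w7.png

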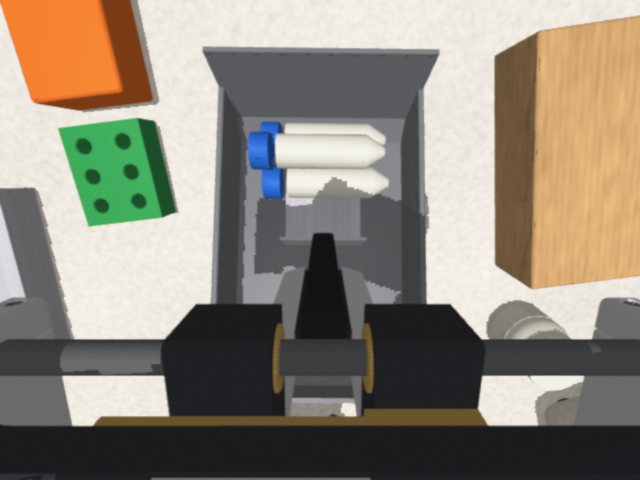

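The view shows the blade fully under the tubes at (320,155), with the middle tube riding on the other two. I'll run the lip up along the leaning wall while tilting back, slowly.

Call:
play_rows(series=[{"tx":-4,"ty":0.9,"tz":-0.4,"ax":-0.1,"ay":-1.3,"az":0,"jaw":1},{"tx":-7,"ty":1.2,"tz":-1.4,"ax":-0.4,"ay":-3.3,"az":0,"jaw":1},{"tx":-9.6,"ty":1.5,"tz":-2.2,"ax":-0.6,"ay":-5.3,"az":0,"jaw":1},{"tx":-13.2,"ty":1.9,"tz":-3.6,"ax":-0.9,"ay":-8.3,"az":0,"jaw":1},{"tx":-16.9,"ty":2.3,"tz":-5.3,"ax":-1.2,"ay":-11.3,"az":0,"jaw":1},{"tx":-21.6,"ty":2.8,"tz":-6.5,"ax":-1.5,"ay":-13.5,"az":0,"jaw":1},{"tx":-26.3,"ty":3.3,"tz":-7.7,"ax":-1.7,"ay":-15.8,"az":0,"jaw":1},{"tx":-26.3,"ty":3.3,"tz":-7.7,"ax":-1.7,"ay":-15.8,"az":0,"jaw":1}])

```text
clock: 13.8
tcp_pos: [0.5762, -0.2013, 0.2183]
eef_rot: [[0.964, -0.107, 0.243], [-0.104, -0.994, -0.024], [0.244, -0.002, -0.97]]
ft_force: [-0.7, 0.7, 0.8]
opening: 0.0175
gripper_force: 60.0
```

```bash
python3 chk.py w8; python3 - <<'E'
from g import *
s=arm.state();cur=fr(s['eef_rot'],s['tcp_pos']);C=corner(TH)
for a in ((.0145,.031,-17),(.0145,.035,-19.5),(.015,.043,-24),(.015,.053,-29),(.015,.06,-31),(.015,.08,-31)):
    t=scoop_in(C,*a,-.004)@G; print(a,*rel(cur,t))
E
```

```text
13.8 [ 0.5762 -0.2013  0.2183] 0.017541075555319315 [-0.7  0.7  0.8]
blade 4764 [-0.0599 -0.05   -0.0055] [0.0245 0.05   0.0104]
[0.0125 0.0023]
lip in corner [ 0.0104 -0.0028  0.0238  1.    ] euler [ -0.02 -14.2    0.12]
cap 1743 [[-0.047, 0.035, 0.021], [-0.03, 0.044, 0.055], [0.015, 0.057, 0.074]] in scoop [[-0.004, 0.037, 0.005], [0.02, 0.047, 0.033], [0.061, 0.06, 0.057]]
white 3852 [[-0.046, -0.058, 0.031], [-0.031, -0.013, 0.055], [0.013, 0.032, 0.073]] in scoop [[-0.003, -0.056, 0.02], [0.019, -0.01, 0.032], [0.059, 0.035, 0.055]]
(0.0145, 0.031, -17) [-1.6 -0.7 -1.1] [-0.42 -2.82 -0.  ]
(0.0145, 0.035, -19.5) [-6.7 -0.2 -3.4] [-0.69 -5.31 -0.  ]
(0.015, 0.043, -24) [-14.5   0.6  -7.7] [-1.16 -9.79 -0.01]
(0.015, 0.053, -29) [-22.1   1.4 -12.2] [-1.690e+00 -1.476e+01 -1.000e-02]
(0.015, 0.06, -31) [-23.7   1.6 -11.4] [ -1.91 -16.75  -0.02]
(0.015, 0.08, -31) [-16.9   0.9   7.4] [ -1.91 -16.75  -0.02]
```

Call:
play_rows(series=[{"tx":2,"ty":-0.7,"tz":1,"ax":-0.2,"ay":-1.5,"az":0,"jaw":1},{"tx":1,"ty":-0.7,"tz":1,"ax":-0.4,"ay":-2.8,"az":0,"jaw":1},{"tx":-4,"ty":-0.2,"tz":-1.4,"ax":-0.7,"ay":-5.3,"az":0,"jaw":1},{"tx":-8,"ty":0.2,"tz":-3.5,"ax":-0.9,"ay":-7.5,"az":0,"jaw":1},{"tx":-12,"ty":0.6,"tz":-5,"ax":-1.2,"ay":-9.8,"az":0,"jaw":1},{"tx":-16,"ty":1,"tz":-7,"ax":-1.4,"ay":-12.3,"az":0,"jaw":1},{"tx":-20,"ty":1.4,"tz":-8.5,"ax":-1.7,"ay":-14.8,"az":0,"jaw":1},{"tx":-21,"ty":1.6,"tz":-8,"ax":-1.9,"ay":-16.7,"az":0,"jaw":1}])

```text
clock: 14.85
tcp_pos: [0.5556, -0.1997, 0.2093]
eef_rot: [[0.853, -0.106, 0.511], [-0.091, -0.994, -0.055], [0.514, 0.0, -0.858]]
ft_force: [0.4, 0.1, -4.3]
opening: 0.0177
gripper_force: 60.0
```

```bash
python3 chk.py w9; python3 - <<'E'
from g import *
s=arm.state();cur=fr(s['eef_rot'],s['tcp_pos']);C=corner(TH)
for a in ((.012,.06,-31),(.010,.08,-31),(.005,.12,-31)):
    t=scoop_in(C,*a,-.004)@G; print(a,*rel(cur,t))
E
```

```text
14.85 [ 0.5556 -0.1997  0.2093] 0.017728323398887653 [ 0.4  0.1 -4.3]
blade 3191 [-0.053  -0.0499 -0.0055] [0.06   0.05   0.0105]
[-0.0088  0.0018]
lip in corner [ 0.0169 -0.0036  0.0632  1.    ] euler [ 3.000e-02 -3.102e+01 -2.000e-02]
cap 1763 [[-0.077, 0.034, 0.023], [-0.065, 0.044, 0.068], [0.019, 0.07, 0.081]] in scoop [[-0.044, 0.038, -0.034], [-0.017, 0.048, 0.032], [0.039, 0.074, 0.056]]
white 4190 [[-0.076, -0.059, 0.031], [-0.068, -0.017, 0.067], [0.017, 0.032, 0.079]] in scoop [[-0.041, -0.055, -0.028], [-0.021, -0.013, 0.031], [0.03, 0.036, 0.055]]
(0.012, 0.06, -31) [-4.9 -0.1 -0.9] [-0.01 -0.01 -0.04]
(0.01, 0.08, -31) [ 0.1 -0.6 18.6] [-0.01 -0.01 -0.04]
(0.005, 0.12, -31) [ 9.2 -1.6 57.9] [-0.01 -0.01 -0.04]
```

View pics/w9.png

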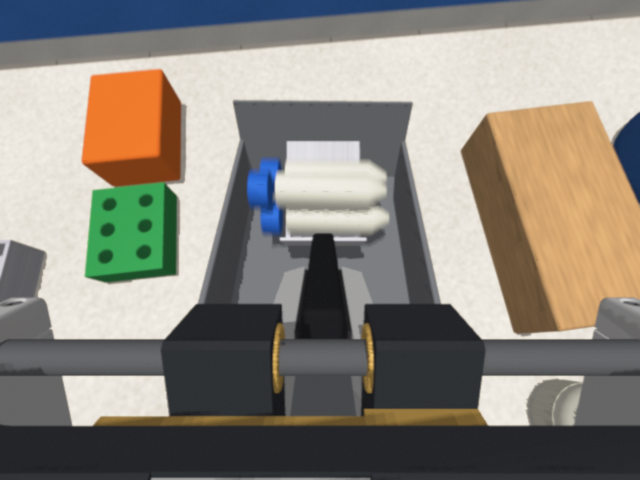

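All three tubes lie on the tilted-back scoop at (320,190), against its back wall, with one resting on top of the others. I lift straight up and compute the tray poses.

Call:
play_rows(series=[{"tx":0,"ty":0,"tz":8,"ax":0,"ay":0,"az":0,"jaw":1},{"tx":0,"ty":0,"tz":20,"ax":0,"ay":0,"az":0,"jaw":1},{"tx":0,"ty":0,"tz":38,"ax":0,"ay":0,"az":0,"jaw":1},{"tx":0,"ty":0,"tz":60,"ax":0,"ay":0,"az":0,"jaw":1},{"tx":0,"ty":0,"tz":85,"ax":0,"ay":0,"az":0,"jaw":1},{"tx":0,"ty":0,"tz":110,"ax":0,"ay":0,"az":0,"jaw":1},{"tx":0,"ty":0,"tz":132,"ax":0,"ay":0,"az":0,"jaw":1},{"tx":0,"ty":0,"tz":145,"ax":0,"ay":0,"az":0,"jaw":1}])

```text
clock: 15.9
tcp_pos: [0.5578, -0.2009, 0.3587]
eef_rot: [[0.851, -0.107, 0.515], [-0.089, -0.994, -0.058], [0.518, 0.003, -0.855]]
ft_force: [0.3, -0.3, -4.2]
opening: 0.0176
gripper_force: 60.0
```

```bash
cat > tr.py <<'E'
from g import *
TR=fr(Ro.from_euler('z',-4.5,degrees=True).as_matrix(),[.567,.204,0])
def cur(): s=arm.state(); return fr(s['eef_rot'],s['tcp_pos'])
def pr(ws,c=None):
    c=cur() if c is None else c
    for a in ws:
        t=scoop_in(TR,*a)@G; print(a,t[:3,3].round(3),*rel(c,t))
E
python3 chk.py w10; python3 - <<'E'
from tr import *
# tray refine from w4 (still frame w5)
p,P,ok=cloud('w5');m=(abs(P[...,2]-.045)<.004)&(P[...,1]>.09)&(P[...,1]<.32)&(P[...,0]<.72)&(P[...,0]>.42)
q=P[m];print(m.sum(),q.min(0),q.max(0)); print(cv2.minAreaRect((q[:,:2]*1000).astype(np.float32)))
pr([(.015,.16,-11),(.015,.033,-11)])
E
```

```text
15.9 [ 0.5578 -0.2009  0.3587] 0.017559235155379986 [ 0.3 -0.3 -4.2]
blade 2320 [-0.0508 -0.0353  0.0012] [0.0512 0.0388 0.01  ]
[-0.0036  0.0038]
lip in corner [-0.0322 -0.0049  0.2053  1.    ] euler [  0.05 -31.3   -0.2 ]
1408 [0.4549992  0.11362016 0.0410004 ] [0.67703432 0.23622693 0.04728277]
((568.5283203125, 173.69776916503906), (103.843017578125, 220.8803253173828), 84.14656829833984)
(0.015, 0.16, -11) [0.414 0.216 0.274] [-144.6  417.3  -86.2] [0.25 0.24 1.6 ]
(0.015, 0.033, -11) [0.414 0.216 0.147] [-144.6  417.3 -213.2] [0.25 0.24 1.6 ]
```

Call:
play_rows(series=[{"tx":-3,"ty":8,"tz":0,"ax":0,"ay":0,"az":0,"jaw":1},{"tx":-9,"ty":28,"tz":0,"ax":0,"ay":0,"az":0,"jaw":1},{"tx":-20,"ty":60,"tz":0,"ax":0,"ay":0,"az":0,"jaw":1},{"tx":-33,"ty":100,"tz":0,"ax":0,"ay":0,"az":0,"jaw":1},{"tx":-47,"ty":142,"tz":0,"ax":0,"ay":0,"az":0,"jaw":1},{"tx":-61,"ty":184,"tz":0,"ax":0,"ay":0,"az":0,"jaw":1},{"tx":-75,"ty":226,"tz":0,"ax":0,"ay":0,"az":0,"jaw":1},{"tx":-89,"ty":268,"tz":0,"ax":0,"ay":0,"az":0,"jaw":1}])

```text
clock: 16.95
tcp_pos: [0.4659, 0.0692, 0.3542]
eef_rot: [[0.854, -0.107, 0.51], [-0.092, -0.994, -0.055], [0.513, -0.0, -0.859]]
ft_force: [0.4, 0.4, -4.2]
opening: 0.0179
gripper_force: 60.0
```

Call:
play_rows(series=[{"tx":-14,"ty":42,"tz":-5,"ax":0,"ay":0,"az":0,"jaw":1},{"tx":-27,"ty":82,"tz":-15,"ax":0,"ay":0,"az":0,"jaw":1},{"tx":-37,"ty":114,"tz":-30,"ax":0,"ay":0,"az":0,"jaw":1},{"tx":-45,"ty":136,"tz":-48,"ax":0,"ay":0,"az":0,"jaw":1},{"tx":-49,"ty":148,"tz":-65,"ax":0,"ay":0,"az":0,"jaw":1},{"tx":-51,"ty":154,"tz":-78,"ax":0,"ay":0,"az":0,"jaw":1},{"tx":-51,"ty":154,"tz":-86,"ax":0,"ay":0,"az":0,"jaw":1},{"tx":-51,"ty":154,"tz":-86,"ax":0,"ay":0,"az":0,"jaw":1}])

```text
clock: 17.95
tcp_pos: [0.4162, 0.2211, 0.2687]
eef_rot: [[0.853, -0.107, 0.51], [-0.091, -0.994, -0.057], [0.513, 0.002, -0.858]]
ft_force: [-0.4, 0.0, -4.3]
opening: 0.0179
gripper_force: 60.0
```

```bash
sed -i 's/-4.5,degrees/-5.8,degrees/;s/\[.567,.204,0\]/[.570,.206,0]/' tr.py; cat > ck2.py <<'E'
from tr import *
import sys
s=arm.state();snap('wrist',sys.argv[1]);print(s['clock'],s['tcp_pos'].round(4),s['ft_force'].round(1))
p,P,ok=cloud(sys.argv[1]);S=cur()@np.linalg.inv(G);hsv=cv2.cvtColor(p,cv2.COLOR_RGB2HSV)
c=((hsv[...,1]>120)&(abs(hsv[...,0].astype(int)-112)<12)&(P[...,2]<.3)).astype(np.uint8)
n,l,st,ce=cv2.connectedComponentsWithStats(c)
for i in range(1,n):
    if st[i,4]>80:
        q=P[l==i];print('cap',st[i,4],'world',np.median(q,0).round(3),'scoop',((np.median(q,0)-S[:3,3])@S[:3,:3]).round(3),'tray',((np.median(q,0)-TR[:3,3])@TR[:3,:3]).round(3))
b=(abs(((P-TR[:3,3])@TR[:3,:3])[...,0])<.13)&(abs(((P-TR[:3,3])@TR[:3,:3])[...,1])<.1)&(abs(P[...,2]-.045)<.004)
if b.sum()>200:
    q=((P-TR[:3,3])@TR[:3,:3])[b];print('rim in tray frame',b.sum(),np.percentile(q,[1,99],axis=0).round(3).tolist())
E
python3 ck2.py w11; python3 -c "
from tr import *
pr([(.015,.033,-11),(.018,.028,-5),(.018,.022,0),(.018,.016,5),(.018,.012,10),(.018,.01,15),(.018,.01,20),(.0,.025,25)])"
```

```text
17.95 [0.4162 0.2211 0.2687] [-0.4  0.  -4.3]
cap 1237 world [ 1.811  1.129 -0.569] scoop [ 1.014  1.053 -0.923] tray [ 1.141  1.044 -0.569]
cap 1579 world [ 1.811  0.393 -0.631] scoop [ 1.079  0.32  -0.999] tray [ 1.216  0.311 -0.631]
cap 1600 world [0.507 0.258 0.181] scoop [-0.026  0.046  0.041] tray [-0.067  0.046  0.181]
rim in tray frame 1683 [[-0.109, -0.082, 0.041], [0.112, 0.09, 0.047]]
(0.015, 0.033, -11) [0.417 0.222 0.147] [   0.3    0.4 -122.6] [ 0.05 -0.08  0.32]
(0.018, 0.028, -5) [0.433 0.22  0.159] [  16.    -1.2 -110.6] [0.68 5.88 0.32]
(0.018, 0.022, 0) [0.445 0.219 0.166] [  28.    -2.5 -103.6] [ 1.2  10.86  0.32]
(0.018, 0.016, 5) [0.458 0.217 0.172] [ 41.   -3.8 -97.6] [ 1.72 15.83  0.31]
(0.018, 0.012, 10) [0.472 0.216 0.179] [ 55.   -5.2 -90.8] [ 2.23 20.8   0.31]
(0.018, 0.01, 15) [0.487 0.215 0.186] [ 70.   -6.7 -83.2] [ 2.75 25.78  0.3 ]
(0.018, 0.01, 20) [0.503 0.213 0.195] [ 85.6  -8.3 -75.1] [ 3.27 30.75  0.3 ]
(0.0, 0.025, 25) [0.501 0.213 0.216] [ 84.1  -8.2 -53.3] [ 3.79 35.72  0.29]
```

Call:
play_rows(series=[{"tx":1,"ty":1,"tz":-12,"ax":0,"ay":0,"az":0,"jaw":1},{"tx":3,"ty":3,"tz":-36,"ax":0,"ay":0,"az":0,"jaw":1},{"tx":4,"ty":3,"tz":-66,"ax":0,"ay":0,"az":0,"jaw":1},{"tx":4,"ty":3,"tz":-94,"ax":0,"ay":0,"az":0,"jaw":1},{"tx":4,"ty":3,"tz":-112,"ax":0,"ay":0,"az":0,"jaw":1},{"tx":4,"ty":3,"tz":-121,"ax":0,"ay":0,"az":0,"jaw":1},{"tx":4,"ty":3,"tz":-121,"ax":0,"ay":0,"az":0,"jaw":1}])

```text
clock: 18.88
tcp_pos: [0.4239, 0.2208, 0.1526]
eef_rot: [[0.857, -0.102, 0.506], [-0.089, -0.995, -0.05], [0.508, -0.002, -0.861]]
ft_force: [0.1, -0.2, -4.0]
opening: 0.0176
gripper_force: 60.0
```

Call:
play_rows(series=[{"tx":8,"ty":-1,"tz":6,"ax":0.3,"ay":3,"az":0,"jaw":1},{"tx":15,"ty":-2,"tz":12,"ax":0.6,"ay":6,"az":0,"jaw":1},{"tx":21,"ty":-2,"tz":15,"ax":0.9,"ay":8.5,"az":0,"jaw":1},{"tx":27,"ty":-3,"tz":18,"ax":1.2,"ay":10.9,"az":0,"jaw":1},{"tx":33,"ty":-3,"tz":21,"ax":1.5,"ay":13.4,"az":0,"jaw":1},{"tx":40,"ty":-4,"tz":24,"ax":1.7,"ay":15.9,"az":0,"jaw":1},{"tx":47,"ty":-4,"tz":27,"ax":2,"ay":18.3,"az":0,"jaw":1},{"tx":53,"ty":-5,"tz":31,"ax":2.2,"ay":20.8,"az":0,"jaw":1}])

```text
clock: 19.88
tcp_pos: [0.4778, 0.216, 0.1852]
eef_rot: [[0.98, -0.102, 0.168], [-0.101, -0.995, -0.014], [0.169, -0.003, -0.986]]
ft_force: [-0.4, 0.2, -4.7]
opening: 0.018
gripper_force: 60.0
```

```bash
python3 ck2.py w12; python3 -c "
from tr import *
pr([(.018,.01,15),(.018,.01,20),(.0,.025,25),(-.02,.06,30),(-.03,.15,20)])"
```

```text
19.875 [0.4778 0.216  0.1852] [-0.4  0.2 -4.7]
cap 1472 world [0.555 0.257 0.073] scoop [-0.005  0.047  0.045] tray [-0.02   0.049  0.073]
rim in tray frame 5118 [[-0.106, -0.081, 0.041], [0.114, 0.09, 0.049]]
(0.018, 0.01, 15) [0.487 0.215 0.186] [ 6.4 -1.7  0.4] [0.23 4.78 0.06]
(0.018, 0.01, 20) [0.503 0.213 0.195] [22.1 -3.2  8.5] [0.74 9.75 0.07]
(0.0, 0.025, 25) [0.501 0.213 0.216] [20.5 -3.1 30.3] [ 1.25 14.73  0.08]
(-0.02, 0.06, 30) [0.498 0.213 0.257] [17.4 -2.8 70.6] [ 1.76 19.7   0.09]
(-0.03, 0.15, 20) [0.455 0.218 0.335] [-25.7   1.6 148.5] [0.74 9.75 0.07]
```

Call:
play_rows(series=[{"tx":3,"ty":-1,"tz":0,"ax":0.1,"ay":2.4,"az":0,"jaw":1},{"tx":6,"ty":-1.5,"tz":0.5,"ax":0.2,"ay":4.8,"az":0,"jaw":1},{"tx":10,"ty":-2,"tz":2.5,"ax":0.4,"ay":6,"az":0,"jaw":1},{"tx":14,"ty":-2.4,"tz":4.5,"ax":0.5,"ay":7.3,"az":0,"jaw":1},{"tx":18,"ty":-2.8,"tz":6.5,"ax":0.6,"ay":8.5,"az":0,"jaw":1},{"tx":22,"ty":-3.2,"tz":8.5,"ax":0.7,"ay":9.8,"az":0,"jaw":1},{"tx":22,"ty":-3.2,"tz":8.5,"ax":0.7,"ay":9.8,"az":0,"jaw":1},{"tx":22,"ty":-3.2,"tz":8.5,"ax":0.7,"ay":9.8,"az":0,"jaw":1}])

```text
clock: 20.92
tcp_pos: [0.4984, 0.2128, 0.1921]
eef_rot: [[0.995, -0.102, -0.004], [-0.102, -0.995, -0.002], [-0.004, 0.003, -1.0]]
ft_force: [-0.2, 0.4, -3.0]
opening: 0.0175
gripper_force: 60.0
```

```bash
python3 ck2.py w13; python3 -c "
from tr import *
pr([(.018,.015,25),(.0,.025,25),(-.02,.06,30),(-.03,.15,20)])"
```

```text
20.925 [0.4984 0.2128 0.1921] [-0.2  0.4 -3. ]
cap 806 world [0.663 0.248 0.031] scoop [0.112 0.053 0.049] tray [0.088 0.051 0.031]
cap 1357 world [0.618 0.246 0.031] scoop [0.071 0.046 0.034] tray [0.044 0.045 0.031]
rim in tray frame 5096 [[-0.109, -0.082, 0.041], [0.111, 0.089, 0.046]]
(0.018, 0.015, 25) [0.519 0.211 0.206] [20.6 -1.5 14.3] [0.61 4.66 0.03]
(0.0, 0.025, 25) [0.501 0.213 0.216] [ 2.7  0.3 24.3] [0.61 4.66 0.03]
(-0.02, 0.06, 30) [0.498 0.213 0.257] [-0.3  0.6 64.6] [1.12 9.63 0.02]
(-0.03, 0.15, 20) [0.455 0.218 0.335] [-43.5   5.  142.5] [ 0.1  -0.32  0.03]
```

Call:
play_rows(series=[{"tx":0,"ty":0,"tz":4,"ax":0.2,"ay":1.5,"az":0,"jaw":1},{"tx":0,"ty":0,"tz":10,"ax":0.4,"ay":3,"az":0,"jaw":1},{"tx":0,"ty":0,"tz":18,"ax":0.6,"ay":4.7,"az":0,"jaw":1},{"tx":0,"ty":0,"tz":30,"ax":0.8,"ay":7,"az":0,"jaw":1},{"tx":0,"ty":0,"tz":50,"ax":1,"ay":9,"az":0,"jaw":1},{"tx":-10,"ty":0,"tz":80,"ax":0.8,"ay":7,"az":0,"jaw":1},{"tx":-25,"ty":3,"tz":115,"ax":0.5,"ay":3,"az":0,"jaw":1},{"tx":-40,"ty":5,"tz":145,"ax":0.1,"ay":0,"az":0,"jaw":1}])

```text
clock: 21.98
tcp_pos: [0.4579, 0.2179, 0.3385]
eef_rot: [[0.995, -0.102, -0.001], [-0.102, -0.995, -0.0], [-0.001, 0.0, -1.0]]
ft_force: [0.5, -0.0, -3.1]
opening: 0.0178
gripper_force: 60.0
```

```bash
python3 ck2.py w14; python3 - <<'E'
from tr import *
p,P,ok=cloud('w14');L=(P-TR[:3,3])@TR[:3,:3];g=p.astype(int)
w=(g.min(2)>110)&(g[...,0]>g[...,2]+12)&(abs(L[...,0])<.105)&(abs(L[...,1])<.082)&(L[...,2]<.1)
q=L[w];print('white',w.sum(),np.percentile(q,[1,50,99],axis=0).round(3).tolist(),np.histogram(q[:,0],np.arange(-.11,.115,.01))[0])
c=cur();t=S0@G;print('scoop back',*rel(c,t), 'from rot vec for flat')
E
```

```text
21.975 [0.4579 0.2179 0.3385] [ 0.5 -0.  -3.1]
cap 356 world [0.664 0.251 0.037] scoop [ 0.202  0.052 -0.075] tray [0.089 0.054 0.037]
cap 620 world [0.618 0.249 0.037] scoop [ 0.159  0.046 -0.09 ] tray [0.044 0.048 0.037]
rim in tray frame 1009 [[-0.109, -0.08, 0.041], [0.11, 0.089, 0.049]]
white 3805 [[0.016, -0.051, 0.029], [0.057, -0.006, 0.037], [0.103, 0.038, 0.04]] [  0   0   0   0   0   0   0   0   0   0   0   0 223 586 406 237 597 429
   3 608 571 145]
scoop back [ -44.9 -223.4 -199.4] [  0.24 -19.86  13.83] from rot vec for flat
```

Call:
play_rows(series=[{"tx":-8,"ty":-40,"tz":0,"ax":0,"ay":-4,"az":3,"jaw":1},{"tx":-18,"ty":-90,"tz":0,"ax":0,"ay":-9,"az":6,"jaw":1},{"tx":-28,"ty":-140,"tz":0,"ax":0,"ay":-14,"az":10,"jaw":1},{"tx":-38,"ty":-190,"tz":-20,"ax":0.2,"ay":-19.9,"az":13.8,"jaw":1},{"tx":-45,"ty":-223,"tz":-70,"ax":0.2,"ay":-19.9,"az":13.8,"jaw":1},{"tx":-45,"ty":-223,"tz":-125,"ax":0.2,"ay":-19.9,"az":13.8,"jaw":1},{"tx":-45,"ty":-223,"tz":-170,"ax":0.2,"ay":-19.9,"az":13.8,"jaw":1},{"tx":-45,"ty":-223,"tz":-190,"ax":0.2,"ay":-19.9,"az":13.8,"jaw":1}])

```text
clock: 23.02
tcp_pos: [0.4103, -0.0047, 0.1439]
eef_rot: [[0.935, 0.14, 0.327], [0.132, -0.99, 0.045], [0.33, 0.001, -0.944]]
ft_force: [-7.4, -1.8, 15.1]
opening: 0.0179
gripper_force: 60.0
```

Call:
play_rows(series=[{"tx":0,"ty":0,"tz":-4,"ax":0,"ay":0,"az":0,"jaw":1},{"tx":0,"ty":0,"tz":-7,"ax":0,"ay":0,"az":0,"jaw":1},{"tx":0,"ty":0,"tz":-8,"ax":0,"ay":0,"az":0,"jaw":1},{"tx":0,"ty":0,"tz":-8,"ax":0,"ay":0,"az":0,"jaw":1}])

```text
clock: 23.52
tcp_pos: [0.4145, -0.0049, 0.1427]
eef_rot: [[0.931, 0.141, 0.337], [0.134, -0.99, 0.044], [0.34, 0.004, -0.94]]
ft_force: [-15.9, -0.4, 33.3]
opening: 0.0179
gripper_force: 60.0
```

```bash
python3 -c "
from tr import *
c=cur();S=c@np.linalg.inv(G);print(S.round(4),arm.state()['ft_force'],rel(c,T0))"
```

```text
[[ 0.99   -0.1412  0.003   0.5069]
 [ 0.1412  0.99    0.0048  0.0076]
 [-0.0037 -0.0043  1.     -0.0017]
 [ 0.      0.      0.      1.    ]] [-15.90185286  -0.39306169  33.2941607 ] (array([-3.3,  0.3,  1.4]), array([ 0.27, -0.17,  0.14]))
```

Call:
play_rows(series=[{"tx":-1,"ty":0,"tz":4,"ax":0,"ay":0,"az":0,"jaw":1},{"tx":-3,"ty":0,"tz":7,"ax":0,"ay":0,"az":0,"jaw":1},{"tx":-3,"ty":0,"tz":7,"ax":0,"ay":0,"az":0,"jaw":1}])

```text
clock: 23.9
tcp_pos: [0.4101, -0.0051, 0.1459]
eef_rot: [[0.933, 0.14, 0.332], [0.133, -0.99, 0.044], [0.335, 0.004, -0.942]]
ft_force: [0.7, -0.3, -2.1]
opening: 0.0179
gripper_force: 60.0
```

```bash
python3 -c "
from tr import *
c=cur();S=c@np.linalg.inv(G);print(S.round(4),arm.state()['ft_force'],rel(c,T0))"
```

```text
[[ 0.9901 -0.1404  0.0079  0.5018]
 [ 0.1403  0.9901  0.0045  0.0074]
 [-0.0085 -0.0034  1.      0.001 ]
 [ 0.      0.      0.      1.    ]] [ 0.72546135 -0.29300826 -2.06608705] (array([ 1.1,  0.5, -1.8]), array([ 0.26, -0.45,  0.19]))
```

Call:
play_rows(series=[{"tx":0,"ty":0,"tz":-1.5,"ax":0,"ay":-0.4,"az":0,"jaw":1},{"tx":0,"ty":0,"tz":-1.5,"ax":0,"ay":-0.4,"az":0,"jaw":0.7},{"tx":0,"ty":0,"tz":-1.5,"ax":0,"ay":-0.4,"az":0,"jaw":0.4},{"tx":0,"ty":0,"tz":-1.5,"ax":0,"ay":-0.4,"az":0,"jaw":0.4},{"tx":-9,"ty":-1,"tz":24,"ax":0,"ay":0,"az":0,"jaw":0.4},{"tx":-21,"ty":-3,"tz":60,"ax":0,"ay":0,"az":0,"jaw":0.4},{"tx":-36,"ty":-5,"tz":105,"ax":0,"ay":0,"az":0,"jaw":0.4},{"tx":-53,"ty":-7,"tz":150,"ax":0,"ay":0,"az":0,"jaw":0.4}])

```text
clock: 24.9
tcp_pos: [0.3571, -0.0121, 0.2979]
eef_rot: [[0.932, 0.14, 0.334], [0.133, -0.99, 0.043], [0.337, 0.004, -0.942]]
ft_force: [0.6, -0.5, 0.5]
opening: 0.0562
gripper_force: 0.0
```

Call:
play_rows(series=[{"tx":0,"ty":0,"tz":0,"ax":-2,"ay":10,"az":0,"jaw":0.4},{"tx":0,"ty":0,"tz":0,"ax":-3,"ay":20,"az":0,"jaw":0.4},{"tx":0,"ty":0,"tz":0,"ax":-3,"ay":20,"az":0,"jaw":0.4},{"tx":0,"ty":0,"tz":0,"ax":-3,"ay":20,"az":0,"jaw":0.4}])

```text
clock: 25.4
tcp_pos: [0.3569, -0.0119, 0.2957]
eef_rot: [[0.99, 0.142, -0.009], [0.142, -0.99, -0.007], [-0.01, 0.006, -1.0]]
ft_force: [0.4, 0.3, 0.1]
opening: 0.0565
gripper_force: 0.0
```

```bash
python3 - <<'E'
from tr import *
s=arm.state();snap('wrist','w15');snap('top','t15');print(s['clock'],s['tcp_pos'],s['opening'],s['ft_force'])
p,P,ok=cloud('w15');Z=P[...,2]
m=(p.max(2)<60)&(Z>.04)&(Z<.19)&(abs(P[...,0]-.42)<.06)&(abs(P[...,1])<.04);q=P[m]
for a in(.07,.11,.15): t=q[abs(q[:,2]-a)<.01]; print('handle',a,np.median(t,0).round(4) if len(t) else None)
b=(abs(P[...,0]-.5)<.04)&(abs(P[...,1]-.008)<.025)&(Z<.02);print('blade',np.percentile(Z[b],[5,50,95]),np.linalg.lstsq(np.c_[P[b][:,:2],np.ones(b.sum())],Z[b],rcond=None)[0])
p0,P0,_=cloud('top0');p1,P1,_=cloud('t15');g=p1.astype(int)
L=(P1-TR[:3,3])@TR[:3,:3]
hsv=cv2.cvtColor(p1,cv2.COLOR_RGB2HSV)
c=(hsv[...,1]>120)&(abs(hsv[...,0].astype(int)-112)<12)&(abs(L[...,0])<.11)&(abs(L[...,1])<.09)
w=(g[...,0]>g[...,2]+12)&(abs(L[...,0])<.1)&(abs(L[...,1])<.078)&(L[...,2]>.02)
for n,k in(('cap',c),('white',w)): print(n,k.sum(),np.percentile(L[k],[2,98],axis=0).round(3).tolist())
d=np.abs(p1.astype(int)-p0).max(2)
for n,(u,v) in dict(tip=(291,152),rack=(290,198),reagent=(123,221),beaker=(131,268),jar=(450,286),glove=(461,211)).items(): print(n,(d[v-35:v+35,u-28:u+28]>40).mean().round(3))
E
```

```text
25.4 [ 0.35687489 -0.01185801  0.29567225] 0.05647886807170684 [0.44629261 0.32289048 0.11581445]
handle 0.07 [ 0.4471 -0.0011  0.07  ]
handle 0.11 [ 0.4324 -0.0029  0.1112]
handle 0.15 [ 0.4177 -0.0049  0.1508]
blade [0.00071598 0.00213765 0.00352686] [ 0.0010807  -0.00058743  0.00159551]
cap 181 [[0.014, 0.037, 0.021], [0.099, 0.059, 0.04]]
white 60 [[0.019, -0.043, 0.026], [0.094, 0.033, 0.04]]
tip 0.0
rack 0.0
reagent 0.0
beaker 0.0
jar 0.0
glove 0.0
```

The scoop is standing flat and released, all three tubes are in the tray and nothing else has moved, so I'm handing the job in.

```bash
python3 -c "
from rig import arm
print(arm.close_job())"
```

```text
the job is handed in; nothing more can be done
None
```

The job is handed in after about 25 s of robot time: my last measurements showed all three tubes in the tray, the scoop flat on the bench and released, the bin still tipped, and no bystander moved; no verdict came back.

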